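Line up crimp dies with a straightedge on the setting block

ROBOT

A 6-joint arm with a two-finger parallel gripper is mounted at the origin on the work surface. World frame = base frame: x ahead of the robot, y to its left, z up, the work surface at z = 0. Lengths are in mm, angles in degrees, forces in N, time in s.
With the tool pointing down it reaches from about 250 to 850 mm from the base axis. Payload 12.5 kg.
Tool frame: the origin (TCP) lies on the centre line of the jaws, within the pads' length; the fingertips stand 11 mm ahead of it and the grasp point (between the pads) lies 8 mm behind it (bot.tip_reach is the distance from the TCP to the fingertips, in mm); z points along the fingers, y is the line along which they close (so a half turn about z gives the same grasp; the last joint's range is limited). The gripper opens to 93 mm and grips with 3 to 60 N. Pads are 15 mm wide; open, the fingers measure 128 mm over their backs; the gripper's body (75 mm by 188 mm) begins 65 mm behind the grasp point.
Start: joints at [-79.16, 20.094, 94.641, -0, 65.266, -4.847], TCP at [148.736, -529.492, 229.633] pointing down, gripper open.
Joint ranges: [-157.81, 157.81], [-45, 120.19], [0.68, 151.7], [-89.99, 269.99], [4.06, 180], [-164.3, 164.3]. Speed limits (degrees/s): [127.2, 127.2, 159.86, 180, 180, 180].

INTERFACE

Orientations are given as a 3x3 rotation matrix whose columns are the frame's x, y, z axes.
In Python, from workcell import bot gives the robot as it stands.
- The arm moves only by the tool apply_moves, never from a script. Its argument "rows" is a list of rows, each a list of 5 numbers: the shift along the tool's x, y, z normalised to -1 to 1, where 1 is 2 cm, then the turn about the tool's z normalised to -1 to 1, where 1 is 4 degrees, then the closure, from -1 (fully open) to 1 (shut). A call has 1 to 12 rows; each row shifts and turns the commanded pose from where the row before left it, along the tool's axes as they then stand; what a row does not reach is not made up. A row lasts 1/8 s, in which the tool goes at most 62.5 mm and 10.7 degrees, less where a joint would pass 70% of its speed; a pose out of reach is approached as far as the arm can. A call with a number of a shift or a turn outside -1 to 1 is refused whole. A call with a gripper value outside its range is refused whole. The fingers move at their own pace and stop on an object; "squeeze" is the grip in N (left out, the last holds). Time passes only in rows, so rows that do not move let the fingers close. It gives the time, the measured TCP pose, the force, the opening and the grip force at its end, in the units of the state.
- bot.get_obs(): the state, without advancing time (a new reading comes with each control period).
- bot.capture(name): name is "side" or "top"; returns a dict with "frame" (384x512x3 uint8, red, green, blue), "intrinsics" (3x3 intrinsics, pixels), "position" and "orientation" of the camera in the world. Camera axes: x right, y up, looking along -z (the intrinsics and any distortion apply to the point x, -y, -z); pixel columns grow to the right and rows downward; lengths in mm; the calibration is good to about 2 mm. A picture is of the moment at which its call begins. There is no depth.
- bot.sign_off(): hands the job in; it is judged then, once.
Trained networks look in a picture, given as the dict that the camera call returned (one of the last four; its "shot" number tells which), for a name from the list of things; names that differ only in an ending like _2 or _b are one class to them, and where a whole thing is asked for, a point or a joint stands for the part that bears it (a point fixed in the world has none). Each returns a list of dicts, best first, with "score" (0 to 1); they miss things now and then, are a little off and sometimes report something else, mostly with a low value. They report only what shows in the picture. A call takes as long as a camera call.
- bot.recognise(picture, thing): "position" ([column, row] in pixels, amid what is visible of it).
- bot.spot_point(picture, thing): "position" ([column, row] in pixels: a listed point, or the origin of a listed thing).
The state is a dict: "t": time; "joints": joint angles; "dq": joint speeds; "effort": joint torques, N m; "tool_pos": TCP position; "ee_rot": TCP orientation; "ft_force": force on the tool from outside, world axes, zero at the start; "wrist_torque": the same for the moment, N m; "finger_gap": opening from 0.0 (shut) to 1.0 (fully open); "grip_force": force on a finger pad.
Only numpy, scipy, OpenCV 4.12 (cv2) and the standard library are available. Lean on these libraries where they do the work, as an engineer would, in place of code of your own. Each camera call takes 0.05 s, during which the arm holds its last target. There are 200 camera calls.

TASK

Take the straightedge from its sloped rest, stand it on its foot on the bench with its flat face flush against the far long side of the black setting block and about centred on it, and let go. Then set every die from the tray upright on top of the block, rib up and square to the straightedge, with one end flush against it, and with all of them so lined up, leave the dies there and put the straightedge back on its rest the way it lay. Leave the screwdriver, the bottle and the blue bin where they are.

Things in the scene. Friction and masses are not known exactly. Their poses are not given: they have to be found in the camera images.
- block: black setting block fixed to the bench, 90 (x) x 240 (y) x 40 mm high, top flat. Origin at the centre of its underside, at bench height (z = 0); z up, x across its width pointing away from the robot, y along its length. Its far long side, against which the straightedge goes, is the upright face at x = +45 mm.
- straightedge: loose aluminium angle, 0.9 kg, 200 mm long (y). Blade x 0 to 8, z 0 to 70 mm; its flat face is the plane x = 0. Foot 8 mm thick along the bottom to x = +64 mm. Blue grip lug on top in the middle: x 0 to 14, y +-30, z 68 to 110 mm. Origin: bottom of the flat face, mid-length; z up the blade, x along the foot. At the block its x goes the block's x way.
- edge_left (a point): point on the straightedge's flat face, 95 mm from mid-length towards its +y end, 20 mm above its underside
- edge_right (a point): point on the straightedge's flat face, 95 mm from mid-length towards its -y end, 20 mm above its underside
- lug (a point): middle of the straightedge's blue grip lug, 18 mm below its top, at (7, 0, 92) mm in the straightedge's frame; pinch the lug here across its 14 mm (along the straightedge's x), tool along its -z
- rest: grey sloped rest fixed to the bench, 220 mm long (y). Origin at the centre of its underside, z up, x level, pointing up the slope. The slope rises towards +x at 0.33 rad, 82 mm long, from an orange lip 14 mm high at its lower edge. The straightedge lies with its foot flat on the slope and pointing up it, flat face at the lip, blade leaning 0.33 rad towards the rest's -x, its y along the rest's y.
- rest_corner (a point): point on the rest, mid-length, where the slope meets the inner face of the lip: at (-36, 0, 30) mm in the rest's frame. The straightedge's origin belongs here.
- die_a: loose crimp die, about 0.3 kg: copper-brown base 64 (x) x 34 (y) x 18 mm high, steel rib on top in the middle, 40 (x) x 14 (y) x 24 mm high; 42 mm high in all. Pinch the rib across its 14 mm from above. Both ends (x = +-32 mm) alike. Origin at the centre of its underside, z up. Starts on the tray; may be absent. Dies go side by side along the straightedge, within its length, e.g. 50 mm apart.
- die_b: loose crimp die, about 0.3 kg: copper-brown base 64 (x) x 34 (y) x 18 mm high, steel rib on top in the middle, 40 (x) x 14 (y) x 24 mm high; 42 mm high in all. Pinch the rib across its 14 mm from above. Both ends (x = +-32 mm) alike. Origin at the centre of its underside, z up. Starts on the tray; may be absent. Dies go side by side along the straightedge, within its length, e.g. 50 mm apart.
- die_c: loose crimp die, about 0.3 kg: copper-brown base 64 (x) x 34 (y) x 18 mm high, steel rib on top in the middle, 40 (x) x 14 (y) x 24 mm high; 42 mm high in all. Pinch the rib across its 14 mm from above. Both ends (x = +-32 mm) alike. Origin at the centre of its underside, z up. Starts on the tray; may be absent. Dies go side by side along the straightedge, within its length, e.g. 50 mm apart.
- die_d: loose crimp die, about 0.3 kg: copper-brown base 64 (x) x 34 (y) x 18 mm high, steel rib on top in the middle, 40 (x) x 14 (y) x 24 mm high; 42 mm high in all. Pinch the rib across its 14 mm from above. Both ends (x = +-32 mm) alike. Origin at the centre of its underside, z up. Starts on the tray; may be absent. Dies go side by side along the straightedge, within its length, e.g. 50 mm apart.
- tray: fixed flat grey and blue die tray, 250 (x) x 230 (y) x 4 mm, on the robot's right; origin under its centre
- screwdriver: bystander: loose screwdriver, 160 mm, beyond the block; origin under its middle
- cleaner: bystander: loose bottle, 48 mm wide, 110 mm high; origin under its centre
- bin: bystander: loose open blue bin 100 x 130 x 50 mm; origin under its centre

How it is judged (in metres and radians):
On the way, in this order (a step that is already met when the one before it is completed fails the run):
1. the straightedge stands released, flush against the far side of the block: both ends of its flat face within 2 mm of the block's face, centred within 25 mm (x of edge_left in the frame of block between 0.043 and 0.047 m and x of edge_right in the frame of block between 0.043 and 0.047 m and y of straightedge in the frame of block between -0.025 and 0.025 m and z of straightedge in the frame of block between -0.004 and 0.004 m and angle between straightedge's own z axis and vertical below 0.05 rad and contact force between straightedge and the fingers below 0.2 N), for 0.3 s.
2. with the straightedge still flush within 3 mm, every die stands released on the block behind it, its end within 3 mm of the straightedge and of the block's far edge, square within 0.06 rad (x of edge_left in the frame of block between 0.042 and 0.048 m and x of edge_right in the frame of block between 0.042 and 0.048 m and y of straightedge in the frame of block between -0.025 and 0.025 m and z of straightedge in the frame of block between -0.004 and 0.004 m and angle between each of straightedge, die_a, die_b, die_c, die_d's own z axis and vertical below 0.05 rad and x of die_a in the frame of block between 0.01 and 0.016 m and y of die_a in the frame of block between -0.105 and 0.105 m and z of die_a in the frame of block between 0.037 and 0.043 m and angle between the x axis of each of die_a, die_b, die_c, die_d and the x axis of block, either way round below 0.06 rad and x of die_b in the frame of block between 0.01 and 0.016 m and y of die_b in the frame of block between -0.105 and 0.105 m and z of die_b in the frame of block between 0.037 and 0.043 m and x of die_c in the frame of block between 0.01 and 0.016 m and y of die_c in the frame of block between -0.105 and 0.105 m and z of die_c in the frame of block between 0.037 and 0.043 m and x of die_d in the frame of block between 0.01 and 0.016 m and y of die_d in the frame of block between -0.105 and 0.105 m and z of die_d in the frame of block between 0.037 and 0.043 m and y of die_a in the frame of straightedge between -0.1 and 0.1 m and x of die_a in the frame of straightedge between -0.035 and -0.029 m and contact force between each of die_a, die_b, die_c, die_d and the fingers below 0.2 N and y of die_b in the frame of straightedge between -0.1 and 0.1 m and x of die_b in the frame of straightedge between -0.035 and -0.029 m and y of die_c in the frame of straightedge between -0.1 and 0.1 m and x of die_c in the frame of straightedge between -0.035 and -0.029 m and y of die_d in the frame of straightedge between -0.1 and 0.1 m and x of die_d in the frame of straightedge between -0.035 and -0.029 m), for 0.3 s.
At the end, for the whole second after the job is handed in: Every die stands on the block, one end within 3 mm of the block's far edge, square within 0.06 rad; the straightedge lies at rest on the slope as it did at first, its origin within 10 mm (along the slope) and 30 mm (lengthwise) of the middle of the lip corner, turned less than 0.1 rad (x of die_a in the frame of block between 0.01 and 0.016 m and y of die_a in the frame of block between -0.105 and 0.105 m and z of die_a in the frame of block between 0.037 and 0.043 m and angle between the x axis of each of die_a, die_b, die_c, die_d and the x axis of block, either way round below 0.06 rad and angle between each of die_a, die_b, die_c, die_d's own z axis and vertical below 0.05 rad and x of die_b in the frame of block between 0.01 and 0.016 m and y of die_b in the frame of block between -0.105 and 0.105 m and z of die_b in the frame of block between 0.037 and 0.043 m and x of die_c in the frame of block between 0.01 and 0.016 m and y of die_c in the frame of block between -0.105 and 0.105 m and z of die_c in the frame of block between 0.037 and 0.043 m and x of die_d in the frame of block between 0.01 and 0.016 m and y of die_d in the frame of block between -0.105 and 0.105 m and z of die_d in the frame of block between 0.037 and 0.043 m and x of straightedge in the frame of rest between -0.046 and -0.026 m and y of straightedge in the frame of rest between -0.03 and 0.03 m and z of straightedge in the frame of rest between 0.022 and 0.038 m and angle between straightedge's own z axis and vertical between 0.26 and 0.4 rad and angle between the y axis of straightedge and the y axis of rest, either way round below 0.1 rad and linear speed of each of straightedge, die_a, die_b, die_c, die_d below 0.02 m/s); the robot touches nothing.
It fails at once if the screwdriver is shifted by more than 20 mm (distance of screwdriver from where it was at the start of the episode above 0.02 m).
It fails at once if the cleaner is shifted by more than 20 mm (distance of cleaner from where it was at the start of the episode above 0.02 m).
It fails at once if the bin is shifted by more than 20 mm (distance of bin from where it was at the start of the episode above 0.02 m).
Of die_a, die_b, die_c, die_d only 2 to 4 are there at a start; the rules pass over those that are not, and their reading is None.
At some moment in a run one of die_a, die_b, die_c, die_d may be knocked a few centimetres aside while the robot is not near it.
Once in a run the grip may slacken for a moment while it holds something.
It also fails if it takes over 210 s, if anything falls off the work surface, if the arm or the gripper's body presses on something with over 40 N, if the wrist force passes 120 N, or if a joint passes its speed limit or range.

## Working session

There is one attempt and no reset: what is moved stays moved. The work goes in short steps, Python scripts to look and compute and a tool call to move; the robot and the scene stay as the last step left them, time stands still between calls to the robot, and variables do not carry over. Pictures are saved under pics/ and viewed, at most 14 in all, crops included, and the job is handed in when it is done.

Besides the shell and the picture viewer there is one more tool, called after "Emit:" by a JSON object that holds its "fn" and its "kwargs", one argument or row to a line. apply_moves: Moves the arm, as the interface text tells. Its arguments: {"type":"object","properties":{"rows":{"type":"array"},"squeeze":{"type":"number"}},"required":["rows"]}

```bash
ls; mkdir -p pics; cat > h.py <<'E'
from workcell import bot
import numpy as np, cv2
def ray(c,px):
    K=np.array(c["intrinsics"]);d=np.linalg.inv(K)@[px[0],px[1],1.]
    d=np.array(c["orientation"])@[d[0],-d[1],-d[2]]
    return np.array(c["position"],float),d/np.linalg.norm(d)
def onz(c,px,z):
    p,d=ray(c,px);return p+d*(z-p[2])/d[2]
def tri(c1,p1,c2,p2):
    a,u=ray(c1,p1);b,v=ray(c2,p2)
    s=np.linalg.lstsq(np.c_[u,-v],b-a,rcond=None)[0]
    x,y=a+u*s[0],b+v*s[1];return (x+y)/2,np.linalg.norm(x-y)
def proj(c,P):
    K=np.array(c["intrinsics"]);q=np.array(c["orientation"]).T@(np.array(P,float)-c["position"])
    q=K@[q[0],-q[1],-q[2]];return q[:2]/q[2]
def save(c,n,box=None,s=1):
    f=c["frame"][:,:,::-1]
    if box: f=f[box[1]:box[3],box[0]:box[2]]
    cv2.imwrite(f"pics/{n}.png",cv2.resize(f,None,fx=s,fy=s,interpolation=cv2.INTER_CUBIC))
E
python3 - <<'E'
from h import *
np.set_printoptions(precision=3,suppress=True)
S=bot.capture("side");T=bot.capture("top")
for n,c in(("side",S),("top",T)):
    save(c,n+"0",s=1.5);print(n,c["intrinsics"],c["position"],c["orientation"],[k for k in c])
    for t in["block","rest","rest_corner","straightedge","lug","edge_left","edge_right","die_a","tray","screwdriver","cleaner","bin"]:
        print(t,[(np.round(r["position"],1).tolist(),round(r["score"],2)) for r in bot.spot_point(c,t)][:6])
o=bot.get_obs();print(o)
E
```

```text
pics
side [[347.486   0.    261.565]
 [  0.    347.486 191.842]
 [  0.      0.      1.   ]] [198.603 598.605 785.242] [[-0.834  0.381 -0.399]
 [-0.552 -0.57   0.608]
 [ 0.004  0.728  0.686]] ['frame', 'intrinsics', 'position', 'orientation', 'shot']
block [([278.0, 224.4], 0.67)]
rest [([174.3, 257.9], 0.18)]
rest_corner []
straightedge [([235.8, 331.1], 0.98)]
lug [([240.0, 313.3], 0.84), ([174.5, 255.9], 0.24)]
edge_left []
edge_right [([234.1, 289.2], 0.67)]
die_a [([351.1, 185.6], 0.82), ([350.4, 162.5], 0.76), ([313.8, 173.5], 0.7), ([322.7, 155.6], 0.65)]
tray [([329.5, 171.2], 0.7), ([177.5, 256.0], 0.68)]
screwdriver [([202.3, 199.9], 0.68)]
cleaner [([172.2, 254.6], 0.59)]
bin [([260.9, 165.0], 0.63)]
top [[412.889   0.    258.874]
 [  0.    412.889 196.675]
 [  0.      0.      1.   ]] [ 384.477   24.695 1152.887] [[-0.005  0.984 -0.179]
 [-1.    -0.003  0.008]
 [ 0.007  0.179  0.984]] ['frame', 'intrinsics', 'position', 'orientation', 'shot']
block [([267.3, 213.4], 0.77), ([250.6, 134.1], 0.44), ([135.4, 240.3], 0.26)]
rest [([135.6, 241.5], 0.6), ([162.7, 228.2], 0.19)]
r
[... 352 characters left out ...]
]
screwdriver [([249.6, 132.6], 0.58), ([137.3, 251.3], 0.55), ([133.6, 239.8], 0.3), ([176.5, 154.4], 0.21)]
cleaner [([175.2, 154.7], 0.93)]
bin [([336.7, 149.6], 0.86)]
{'t': 1.3, 'joints': array([-79.162,  20.092,  94.642,  -0.001,  65.267,  -4.847]), 'dq': array([-0.024, -0.088, -0.038, -0.019,  0.062, -0.045]), 'effort': array([  0.   , -49.725, -28.549,   0.07 ,   0.022,   0.   ]), 'tool_pos': array([ 148.709, -529.484,  229.639]), 'ee_rot': array([[ 0.963,  0.27 , -0.   ],
       [ 0.27 , -0.963,  0.   ],
       [-0.   , -0.   , -1.   ]]), 'ft_force': array([-0.226,  0.266,  0.3  ]), 'wrist_torque': array([-0.026,  0.011,  0.058]), 'grip_force': 0.0, 'finger_gap': 0.9991984680738136}
```

View pics/side0.png

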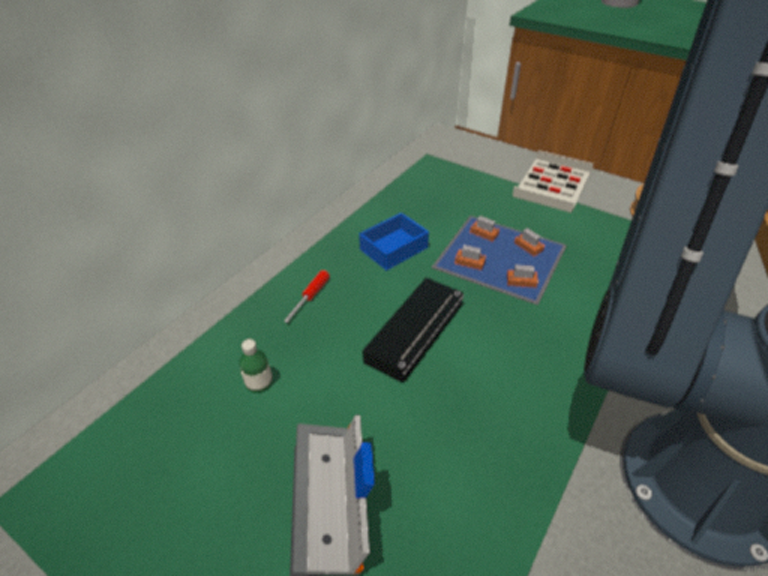

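View pics/top0.png

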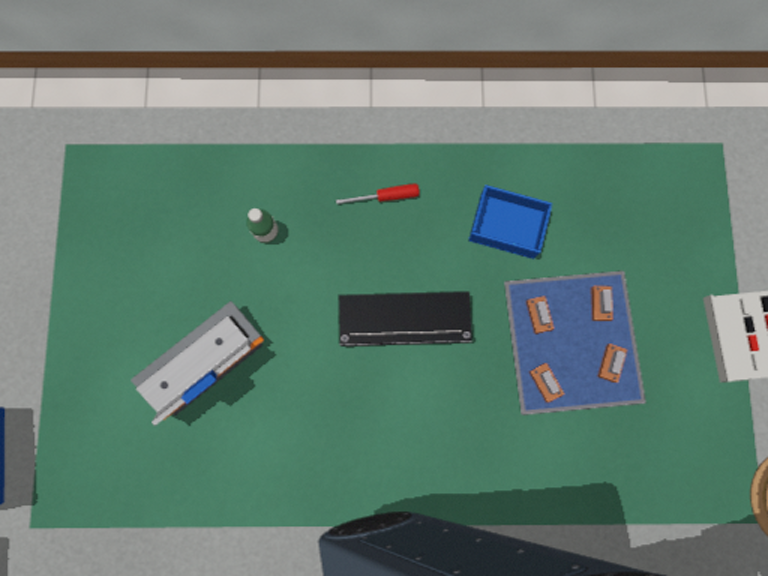

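Side shows the straightedge on the rest at lower left (blue lug about (365,470)), the block at centre (about (412,330)) and four dies on the tray. Top shows the block about (405,320), dies at (540,315), (602,303), (547,383) and (613,363), and the lug at (198,388), all in 1.5x pixels. Next I'll fit box models to colour masks in both views.

```bash
cat > fit.py <<'E'
from h import *
from scipy.optimize import minimize
U=8
def box(x0,x1,y0,y1,z0,z1): return np.array([[x,y,z] for x in(x0,x1) for y in(y0,y1) for z in(z0,z1)],float)
def pose(p,tilt=0):
    x,y,z,a=p;c,s=np.cos(a),np.sin(a);ct,st=np.cos(tilt),np.sin(tilt)
    R=np.array([[c,-s,0],[s,c,0],[0,0,1]])@np.array([[ct,0,-st],[0,1,0],[st,0,ct]])
    return R,np.array([x,y,z])
def render(c,parts,R,t,roi):
    x0,y0,x1,y1=roi;m=np.zeros(((y1-y0)*U,(x1-x0)*U),np.uint8)
    for B,v in parts:
        q=np.array([proj(c,R@b+t) for b in B]);q=((q+.5-[x0,y0])*U*16).astype(np.int32)
        cv2.fillConvexPoly(m,cv2.convexHull(q),v,shift=4)
    return cv2.GaussianBlur(cv2.resize(m,(x1-x0,y1-y0),interpolation=cv2.INTER_AREA).astype(float),(0,0),0.8)
def soft(c,kind):
    f=c["frame"].astype(float);r,g,b=f[...,0],f[...,1],f[...,2]
    if kind=="black": v=(75-f.max(2))/40
    if kind=="orange": v=(r-b-30)/60*(r>g)
    if kind=="blue": v=(b-np.maximum(r,g)-50)/60
    return cv2.GaussianBlur(np.clip(v,0,1)*255,(0,0),0.5)
def fit(views,kind,parts,p0,zfree=False,tilt=0,pad=10):
    D=[]
    for c in views:
        R,t=pose(p0,tilt);q=np.array([proj(c,R@b+t) for B,_ in parts for b in B])
        lo=np.maximum(np.floor(q.min(0)-pad),0).astype(int);hi=np.minimum(np.ceil(q.max(0)+pad),[512,384]).astype(int)
        roi=(lo[0],lo[1],hi[0],hi[1]);D.append((c,roi,soft(c,kind)[lo[1]:hi[1],lo[0]:hi[0]]))
    def f(v):
        p=np.array(p0,float);p[:2]+=v[:2];p[3]+=v[2]/50
        if zfree:p[2]+=v[3]
        R,t=pose(p,tilt);return sum(((render(c,parts,R,t,r)-m)**2).mean() for c,r,m in D)/len(D)
    n=4 if zfree else 3;best=None
    S=np.vstack([np.zeros(n),np.eye(n)*6])
    r=minimize(f,np.zeros(n),method="Nelder-Mead",options=dict(initial_simplex=S,xatol=.02,fatol=.01,maxiter=400))
    r=minimize(f,r.x,method="Nelder-Mead",options=dict(initial_simplex=r.x+S/3,xatol=.02,fatol=.01,maxiter=400))
    p=np.array(p0,float);p[:2]+=r.x[:2];p[3]+=r.x[2]/50
    if zfree:p[2]+=r.x[3]
    return p,r.fun**.5
DIE=[(box(-32,32,-17,17,0,18),255),(box(-20,20,-7,7,18,42),0)]
BLK=[(box(-45,45,-120,120,0,40),255)]
LUG=[(box(0,14,-30,30,70,110),255)]
E
python3 - <<'E'
from fit import *
np.set_printoptions(precision=3,suppress=True)
S=bot.capture("side");T=bot.capture("top")
for V in([T],[S],[T,S]):
    p0=np.r_[onz(T,(270,212),20)[:2],0,0];print("block",fit(V,"black",BLK,p0))
print("blkz",fit([T,S],"black",BLK,p0,True))
for d,a in(((360,210),10),((401.5,202),0),((364,256),30),((409,242),-15)):
    p0=np.r_[onz(T,d,20)[:2],4,np.radians(a)]
    for z in(0,1):print("die",fit([T,S],"orange",DIE,p0,z), fit([T],"orange",DIE,p0)[0])
# straightedge frame: yaw of x axis
g=onz(T,(132,258),110)
yaw=np.radians(-145+180) 
for yaw in np.radians([35-90+90, -35,35]):
    pass
yaw=np.radians(-35)
R,t=pose((0,0,0,yaw),0.33);o=g-R@[7,0,92]
for V,z in(([T],0),([S],0),([T,S],0),([T,S],1)):
    p,e=fit(V,"blue",LUG,np.r_[o[:2],30,yaw],z,0.33);R,t=pose(p,.33);print("se",p,e,"lug",R@[7,0,92]+t)
c=[bot.spot_point(T,"lug")[0]["position"],bot.spot_point(S,"lug")[0]["position"]]
print("tri lug",tri(T,c[0],S,c[1]), "corner",onz(T,(141.4,249.5),30))
E
```

```text
block (array([546.741, -14.689,   0.   ,   0.027]), np.float64(67.87866657767775))
block (array([545.787, -13.602,   0.   ,   0.035]), np.float64(43.86111027890819))
block (array([546.283, -14.324,   0.   ,   0.03 ]), np.float64(57.21618105980869))
blkz (array([548.265, -16.534,  -7.715,   0.026]), np.float64(55.99154448061793))
die (array([ 554.415, -267.049,    4.   ,    0.221]), np.float64(43.38127889260778)) [ 554.35  -266.73     4.       0.237]
die (array([ 554.151, -266.33 ,    5.014,    0.239]), np.float64(43.270782842720806)) [ 554.35  -266.73     4.       0.237]
die (array([ 575.655, -384.703,    4.   ,   -0.065]), np.float64(30.48309136519286)) [ 575.451 -384.417    4.      -0.052]
die (array([ 575.254, -383.91 ,    5.276,   -0.065]), np.float64(30.486197900497483)) [ 575.451 -384.417    4.      -0.052]
die (array([ 429.072, -273.036,    4.   ,    0.481]), np.float64(31.028033544114887)) [ 429.065 -272.359    4.       0.49 ]
die (array([ 428.641, -271.929,    6.034,    0.482]), np.float64(30.85075177529444)) [ 429.065 -272.359    4.       0.49 ]
die (array([ 463.907, -396.788,    4.   ,   -0.363]), np.float64(27.19173279753071)) [ 463.879 -396.293    4.      -0.361]
die (array([ 463.674, -395.176,    6.793,   -0.363]), np.float64(27.255433157849463)) [ 463.879 -396.293    4.      -0.361]
se [479.153 272.314  30.      1.271] 32.47995997529488 lug [472.296 250.161 119.304]
se [461.709 278.062  30.      0.064] 53.35082982955529 lug [438.567 276.568 119.304]
se [498.9   250.594  30.      1.   ] 44.463488042366315 lug [486.368 231.082 119.304]
se [ 562.146  186.844 -328.785    0.725] 33.032506842719066 lug [ 544.783  171.473 -239.481]
tri lug (array([425.772, 330.312, 112.94 ]), np.float64(7.195374365385102)) corner [444.666 332.923  30.   ]
```

```bash
python3 - <<'E'
from fit import *
np.set_printoptions(precision=3,suppress=True)
S=bot.capture("side");T=bot.capture("top")
g=onz(T,(132,258),115);yaw=.655
for tl in(0.33,):
  R,t=pose((0,0,0,yaw),tl);o=g-R@[7,0,92]
  for V,z in(([T],0),([S],0),([T,S],0),([T,S],1)):
    p,e=fit(V,"blue",LUG,np.r_[o[:2],30,yaw],z,tl,pad=4);R,t=pose(p,tl);print("se",p,e,"lug",R@[7,0,92]+t)
for n,c in(("top",T),("side",S)):
    im=c["frame"][:,:,::-1].copy();im=cv2.resize(im,None,fx=4,fy=4)
    for P,pp,tl in((LUG[0][0],p,.33),(box(0,8,-100,100,0,70),p,.33),(BLK[0][0],(546.3,-14.3,0,.03),0)):
        R,t=pose(pp,tl);h=np.array([proj(c,R@b+t) for b in P]);h=((h+.5)*4).astype(np.int32)
        cv2.polylines(im,[cv2.convexHull(h)],True,(0,255,255),1)
    if n=="top": im=im[720:1200,340:1300]
    else: im=im[720:1536,640:1300]
    im=cv2.resize(im,None,fx=.8,fy=.8) if n=="top" else cv2.resize(im,None,fx=.72,fy=.72);cv2.imwrite(f"pics/ov_{n}.png",im);print(im.shape)
E
```

```text
se [435.27  346.651  30.      0.808] 61.04462194679054 lug [419.255 329.88  119.304]
se [441.277 339.195  30.      0.557] 85.41112255959175 lug [421.596 326.931 119.304]
se [439.797 341.847  30.      0.622] 77.45990299509458 lug [420.952 328.333 119.304]
se [440.68  341.07   26.921   0.613] 77.21224071851364 lug [421.718 327.722 116.225]
(384, 768, 3)
(588, 475, 3)
```

View pics/ov_top.png

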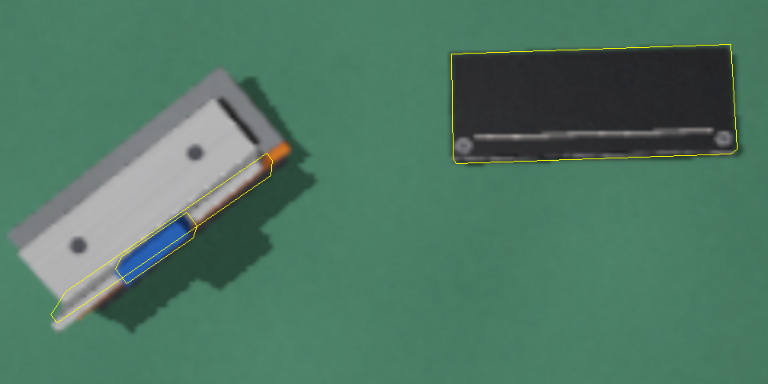

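View pics/ov_side.png

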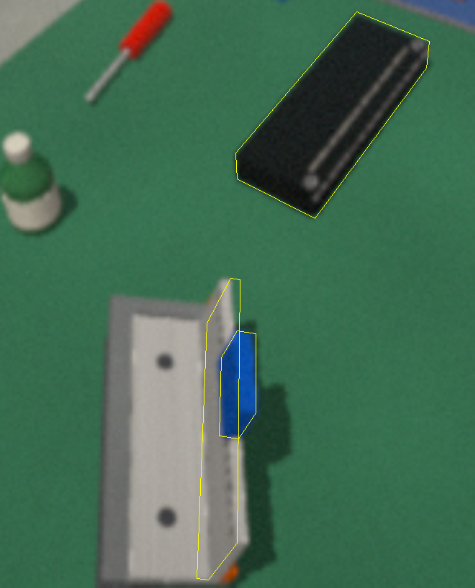

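```bash
sed -i 's/if kind=="blue".*/if kind=="blue": v=(b-np.maximum(r,g)-15)\/25/' fit.py; python3 - <<'E'
from fit import *
np.set_printoptions(precision=3,suppress=True)
S=bot.capture("side");T=bot.capture("top")
yaw=.62;p0=np.r_[438,340,30,yaw];tl=.33
for V,z in(([T],0),([S],0),([T,S],0),([T,S],1)):
    p,e=fit(V,"blue",LUG,p0,z,tl,pad=4);R,t=pose(p,tl);print("se",p,e,"lug",R@[7,0,92]+t)
for n,c in(("top",T),("side",S)):
  for th in("edge_left","edge_right","lug","rest_corner"):
    print(n,th,[(onz(c,r["position"],{"lug":119.3,"rest_corner":30}.get(th,49)),r["score"]) for r in bot.spot_point(c,th)[:1]])
ims=[]
for n,c in(("top",T),("side",S)):
    im=c["frame"][:,:,::-1].copy();im=cv2.resize(im,None,fx=6,fy=6,interpolation=cv2.INTER_CUBIC)
    for P in(LUG[0][0],box(0,8,-100,100,0,70),box(0,64,-100,100,0,8)):
        R,t=pose(p,tl);h=np.array([proj(c,R@b+t) for b in P]);h=((h+.5)*6).astype(np.int32)
        cv2.polylines(im,[cv2.convexHull(h)],True,(0,255,255),1)
    im=im[1150:1750,480:1080] if n=="top" else im[1600:2304,1000:1600]
    ims.append(cv2.resize(im,(400,470)))
cv2.imwrite("pics/ov2.png",np.hstack(ims))
E
```

```text
se [437.718 344.487  30.      0.702] 14.686692497455706 lug [420.009 329.514 119.304]
se [439.119 343.641  30.      0.68 ] 18.507818695567405 lug [421.092 329.054 119.304]
se [438.706 343.954  30.      0.686] 17.92080821657744 lug [420.757 329.271 119.304]
se [438.763 343.913  30.358   0.685] 17.751990492936212 lug [420.801 329.246 119.662]
top edge_left [(array([372.507, 411.936,  49.   ]), 0.87)]
top edge_right []
top lug [(array([418.617, 331.109, 119.3  ]), 0.72)]
top rest_corner [(array([444.675, 335.075,  30.   ]), 0.57)]
side edge_left [(array([370.686, 408.435,  49.   ]), 0.96)]
side edge_right [(array([ 411.63 , -230.907,   49.   ]), 0.67)]
side lug [(array([425.449, 334.843, 119.3  ]), 0.65)]
side rest_corner []
```

View pics/ov2.png

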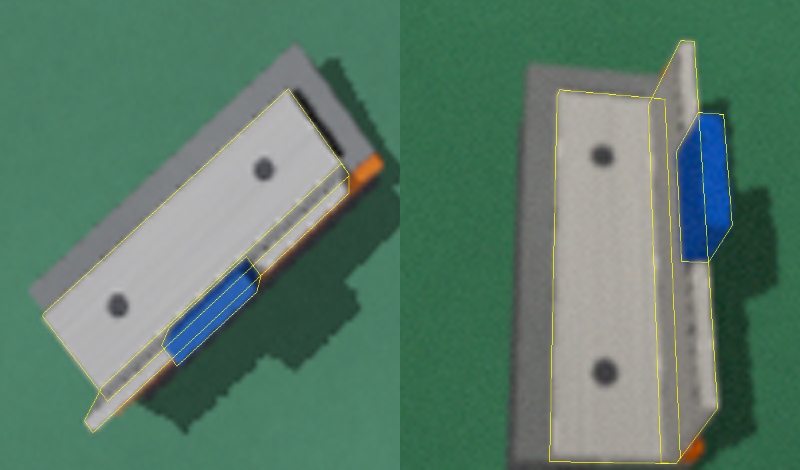

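The overlay of the fitted straightedge sits on its outlines in both views: origin (438.7, 343.9, 30.3), yaw 0.686, lug (420.8, 329.2, 119.5). The block fit also follows its outline. First I'll turn the tool, then travel to above the lug.

Emit:
{"fn": "apply_moves", "kwargs": {
  "rows": [
    [0, 0, 0, -1, -1],
    [0, 0, 0, -1, -1],
    [0, 0, 0, -1, -1],
    [0, 0, 0, -1, -1],
    [0, 0, 0, -1, -1],
    [0, 0, 0, -1, -1],
    [0, 0, 0, -1, -1],
    [0, 0, 0, -1, -1],
    [0, 0, 0, -1, -1],
    [0, 0, 0, -1, -1],
    [0, 0, 0, -1, -1],
    [0, 0, 0, -1, -1]
  ]
}}

```text
t: 3.6
tool_pos: [148.7, -529.5, 229.6]
ee_rot: [[0.441, 0.897, 0.0], [0.897, -0.441, 0.0], [0.0, 0.0, -1.0]]
ft_force: [-0.1, 1.1, 0.1]
finger_gap: 1.001
grip_force: 0.0
```

Emit:
{"fn": "apply_moves", "kwargs": {
  "rows": [
    [0, 0, 0, -1, -1],
    [0, 0, 0, -1, -1],
    [0, 0, 0, -1, -1],
    [0, 0, 0, -1, -1],
    [0, 0, 0, -1, -1],
    [0, 0, 0, -1, -1],
    [0, 0, 0, -1, -1],
    [0, 0, 0, -1, -1],
    [0, 0, 0, -1, -1],
    [0, 0, 0, -1, -1],
    [0, 0, 0, -1, -1],
    [0, 0, 0, -1, -1]
  ]
}}

```text
t: 5.1
tool_pos: [148.7, -529.5, 229.6]
ee_rot: [[-0.372, 0.928, -0.0], [0.928, 0.372, 0.0], [0.0, -0.0, -1.0]]
ft_force: [0.4, 0.2, 0.3]
finger_gap: 0.997
grip_force: 0.0
```

Emit:
{"fn": "apply_moves", "kwargs": {
  "rows": [
    [0, 0, 0, -1, -1],
    [0, 0, 0, -1, -1],
    [0, 0, 0, -1, -1],
    [0, 0, 0, -1, -1],
    [0, 0, 0, -0.4, -1],
    [0.65, 1, 0, 0, -1],
    [0.65, 1, 0, 0, -1],
    [0.65, 1, 0, 0, -1],
    [0.65, 1, 0, 0, -1],
    [0.65, 1, 0, 0, -1],
    [0.65, 1, 0, 0, -1],
    [0.65, 1, 0, 0, -1]
  ]
}}

```text
t: 6.6
tool_pos: [199.6, -369.7, 229.7]
ee_rot: [[-0.633, 0.774, 0.0], [0.774, 0.633, -0.0], [-0.0, -0.0, -1.0]]
ft_force: [0.2, -0.1, -0.0]
finger_gap: 0.998
grip_force: 0.0
```

Emit:
{"fn": "apply_moves", "kwargs": {
  "rows": [
    [0.65, 1, 0, 0, -1],
    [0.65, 1, 0, 0, -1],
    [0.65, 1, 0, 0, -1],
    [0.65, 1, 0, 0, -1],
    [0.65, 1, 0, 0, -1],
    [0.65, 1, 0, 0, -1],
    [0.65, 1, 0, 0, -1],
    [0.65, 1, 0, 0, -1],
    [0.65, 1, 0, 0, -1],
    [0.65, 1, 0, 0, -1],
    [0.65, 1, 0, 0, -1],
    [0.65, 1, 0, 0, -1]
  ]
}}

```text
t: 8.1
tool_pos: [286.7, -97.0, 229.8]
ee_rot: [[-0.633, 0.775, 0.001], [0.775, 0.633, -0.0], [-0.0, 0.0, -1.0]]
ft_force: [-0.1, 0.5, 0.6]
finger_gap: 0.998
grip_force: 0.0
```

Emit:
{"fn": "apply_moves", "kwargs": {
  "rows": [
    [0.65, 1, 0, 0, -1],
    [0.65, 1, 0, 0, -1],
    [0.65, 1, 0, 0, -1],
    [0.65, 1, 0, 0, -1],
    [0.65, 1, 0, 0, -1],
    [0.65, 1, 0, 0, -1],
    [0.65, 1, 0, 0, -1],
    [0.65, 1, 0, 0, -1],
    [0.65, 1, 0, 0, -1],
    [0.65, 1, 0, 0, -1],
    [0.65, 1, 0, 0, -1],
    [0.65, 1, 0, 0, -1]
  ]
}}

```text
t: 9.6
tool_pos: [373.6, 175.8, 229.7]
ee_rot: [[-0.633, 0.774, 0.0], [0.774, 0.633, 0.0], [-0.0, 0.0, -1.0]]
ft_force: [-0.1, -0.1, 0.6]
finger_gap: 1.002
grip_force: 0.0
```

Emit:
{"fn": "apply_moves", "kwargs": {
  "rows": [
    [0.65, 1, 0, 0, -1],
    [0.65, 1, 0, 0, -1],
    [0.65, 1, 0, 0, -1],
    [0.65, 1, 0, 0, -1],
    [0.65, 1, 0, 0, -1],
    [0.65, 0.9, 0, 0, -1],
    [0, 0, 0, 0, -1]
  ]
}}

```text
t: 10.48
tool_pos: [415.4, 310.8, 229.4]
ee_rot: [[-0.634, 0.774, -0.0], [0.774, 0.634, -0.0], [0.0, -0.0, -1.0]]
ft_force: [0.0, 0.2, -0.3]
finger_gap: 1.003
grip_force: 0.0
```

Emit:
{"fn": "apply_moves", "kwargs": {
  "rows": [
    [0.54, 0.79, 0, 0, -1],
    [0, 0, 1, 0, -1],
    [0, 0, 1, 0, -1],
    [0, 0, 1, 0, -1],
    [0, 0, 1, 0, -1],
    [0, 0, 1, 0, -1],
    [0, 0, 0.9, 0, -1],
    [0, 0, 0, 0, -1]
  ],
  "squeeze": 10
}}

```text
t: 11.48
tool_pos: [420.1, 327.4, 110.9]
ee_rot: [[-0.633, 0.774, -0.002], [0.774, 0.633, -0.001], [0.0, -0.002, -1.0]]
ft_force: [-0.8, -0.6, -0.1]
finger_gap: 1.001
grip_force: 0.0
```

Emit:
{"fn": "apply_moves", "kwargs": {
  "rows": [
    [0, 0, 0, 0, 1],
    [0, 0, 0, 0, 1],
    [0, 0, 0, 0, 1],
    [0, 0, 0, 0, 1],
    [0, 0, 0, 0, 1],
    [0, 0, 0, 0, 1],
    [0, 0, 0, 0, 1],
    [0, 0, 0, 0, 1]
  ],
  "squeeze": 10
}}

```text
t: 12.48
tool_pos: [421.1, 328.7, 111.8]
ee_rot: [[-0.633, 0.774, 0.001], [0.774, 0.633, 0.001], [-0.0, 0.001, -1.0]]
ft_force: [-0.1, 0.9, -0.1]
finger_gap: 0.27
grip_force: 9.4
```

Emit:
{"fn": "apply_moves", "kwargs": {
  "rows": [
    [0, 0, -0.15, 0, 1],
    [0, 0, -0.15, 0, 1],
    [0, 0, -0.15, 0, 1],
    [0, 0, -0.15, 0, 1],
    [0, 0, -0.15, 0, 1],
    [0, 0, -0.15, 0, 1],
    [0, 0, 0, 0, 1],
    [0, 0, 0, 0, 1]
  ],
  "squeeze": 35
}}

```text
t: 13.48
tool_pos: [421.1, 328.8, 130.1]
ee_rot: [[-0.633, 0.774, 0.001], [0.774, 0.633, 0.001], [-0.0, 0.001, -1.0]]
ft_force: [1.3, 1.5, 5.6]
finger_gap: 0.149
grip_force: 35.0
```

Emit:
{"fn": "apply_moves", "kwargs": {
  "rows": [
    [0, 0, -0.3, 0, 1],
    [0, 0, -0.5, 0, 1],
    [0, 0, -0.5, 0, 1],
    [0, 0, -0.5, 0, 1],
    [0, 0, -0.2, 0, 1],
    [0, 0, 0, 0, 1],
    [0, 0, 0, 0, 1]
  ],
  "squeeze": 50
}}

```text
t: 14.35
tool_pos: [420.6, 328.3, 169.3]
ee_rot: [[-0.633, 0.774, -0.001], [0.774, 0.633, -0.0], [0.0, -0.001, -1.0]]
ft_force: [-0.2, 0.3, -9.1]
finger_gap: 0.152
grip_force: 50.0
```

```bash
python3 - <<'E'
from fit import *
np.set_printoptions(precision=2,suppress=True)
S=bot.capture("side");T=bot.capture("top");save(S,"lift",(120,190,340,384),3);print(bot.get_obs()["ft_force"],bot.get_obs()["finger_gap"])
for n in("cleaner","screwdriver","bin"):
    for c in(T,S):print(n,[(onz(c,r["position"],0),r["score"]) for r in bot.spot_point(c,n)[:2]])
E
```

```text
[-0.57 -1.24 -9.33] 0.14702323692676372
cleaner [(array([721.02, 250.33,   0.  ]), 0.68), (array([ 559.94, -271.19,    0.  ]), 0.3)]
cleaner [(array([712.42, 251.73,   0.  ]), 0.92)]
screwdriver [(array([785.53,  43.23,   0.  ]), 0.59)]
screwdriver [(array([781.4 ,  48.08,   0.  ]), 0.52)]
bin [(array([ 727.  , -221.78,    0.  ]), 0.97)]
bin []
```

View pics/lift.png

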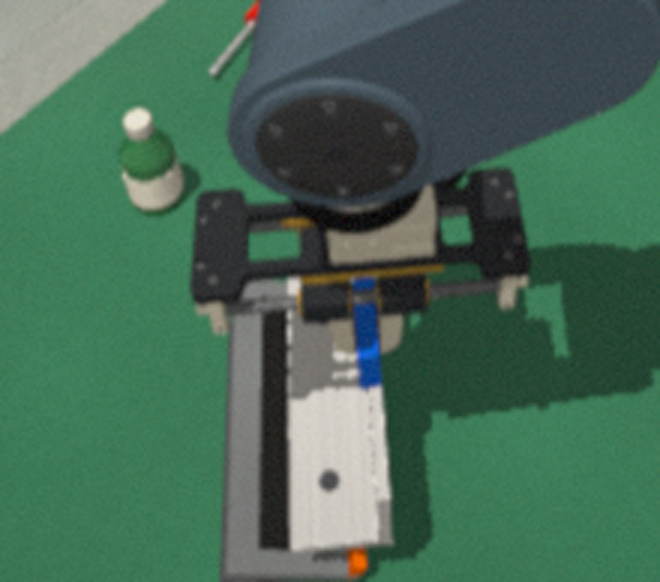

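The picture shows the straightedge held upright by its blue lug over the rest (the lug is at about (365,340) in the crop). The wrist force of −9 N matches its weight. Next I carry it to the far side of the block.

Emit:
{"fn": "apply_moves", "kwargs": {
  "rows": [
    [-0.5, -0.1, 0, 0, 1],
    [-0.96, -0.17, 0, 0, 1],
    [-0.96, -0.17, 0, 0, 1],
    [-0.96, -0.17, 0, 0, 1],
    [-0.96, -0.17, 0, 0, 1],
    [-0.96, -0.17, 0, 0, 1],
    [-0.96, -0.17, 0, 0, 1],
    [-0.96, -0.17, 0, 0, 1],
    [-0.96, -0.17, 0, 0, 1],
    [-0.96, -0.17, 0, 0, 1],
    [-0.96, -0.17, 0, 0, 1],
    [-0.96, -0.17, 0, 0, 1]
  ]
}}

```text
t: 16.25
tool_pos: [531.1, 131.2, 169.8]
ee_rot: [[-0.633, 0.774, 0.0], [0.774, 0.633, 0.0], [-0.0, 0.0, -1.0]]
ft_force: [0.4, -0.1, 0.5]
finger_gap: 0.006
grip_force: 0.0
```

Emit:
{"fn": "apply_moves", "kwargs": {
  "rows": [
    [-0.96, -0.17, 0, 0, 1],
    [-0.96, -0.17, 0, 0, 1],
    [-0.96, -0.17, 0, 0, 1],
    [-0.96, -0.17, 0, 0, 1],
    [-0.96, -0.17, 0, 0, 1],
    [-0.96, -0.17, 0, 0, 1],
    [-0.96, -0.17, 0, 0, 1],
    [-0.96, -0.17, 0, 0, 1],
    [-0.4, -0.1, 0, 0, 1],
    [0, 0, 0, 0.5, 1],
    [0, 0, 0, 0.9, 1],
    [0, 0, 0, 1, 1]
  ]
}}

```text
t: 17.75
tool_pos: [609.8, -10.6, 169.7]
ee_rot: [[-0.493, 0.87, -0.0], [0.87, 0.493, 0.0], [0.0, -0.0, -1.0]]
ft_force: [-0.8, 0.2, 0.0]
finger_gap: 0.007
grip_force: 0.0
```

Emit:
{"fn": "apply_moves", "kwargs": {
  "rows": [
    [0, 0, 0, 1, 1],
    [0, 0, 0, 1, 1],
    [0, 0, 0, 1, 1],
    [0, 0, 0, 1, 1],
    [0, 0, 0, 1, 1],
    [0, 0, 0, 1, 1],
    [0, 0, 0, 1, 1],
    [0, 0, 0, 0, 1],
    [0, 0, 0, 0, 1]
  ]
}}

```text
t: 18.88
tool_pos: [610.0, -10.9, 169.7]
ee_rot: [[-0.031, 1.0, 0.0], [1.0, 0.031, 0.0], [0.0, 0.0, -1.0]]
ft_force: [-0.0, 0.3, -0.1]
finger_gap: 0.001
grip_force: 0.0
```

The gripper is empty: the grip slackened and the straightedge dropped on the way. I'll look.

```bash
python3 - <<'E'
from h import *
S=bot.capture("side");T=bot.capture("top")
a=cv2.resize(T["frame"][120:330,60:330,::-1],(540,420));b=cv2.resize(S["frame"][150:384,100:360,::-1],(260*420//234,420))
im=np.hstack([a,b]);im=cv2.resize(im,(800,int(im.shape[0]*800/im.shape[1])));cv2.imwrite("pics/drop.png",im);print(im.shape)
E
```

```text
(333, 800, 3)
```

View pics/drop.png

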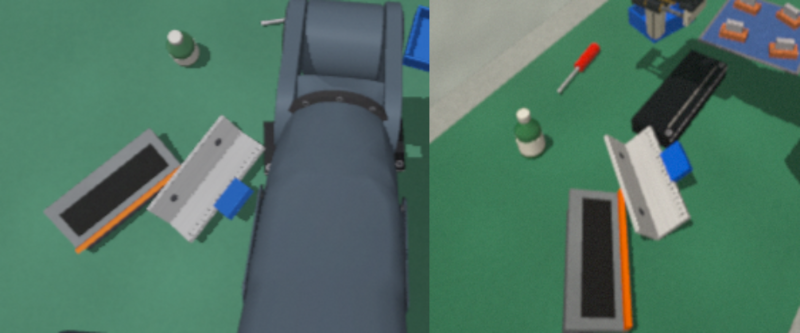

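Both views show the straightedge lying tipped between the rest and the block, lug towards the robot (top crop (235,198), side crop (675,160)). I'll clear the arm and take a zoomed view so I can solve its full pose from corners.

Emit:
{"fn": "apply_moves", "kwargs": {
  "rows": [
    [-1, 0, -1, 0, -1],
    [-1, 0, -1, 0, -1],
    [-1, 0, 0, 0, -1],
    [-1, 0, 0, 0, -1],
    [-1, 0, 0, 0, -1],
    [-1, 0, 0, 0, -1],
    [-1, 0, 0, 0, -1],
    [-1, 0, 0, 0, -1],
    [-1, 0, 0, 0, -1],
    [-1, 0, 0, 0, -1]
  ]
}}

```text
t: 20.23
tool_pos: [615.9, -212.5, 209.6]
ee_rot: [[-0.029, 1.0, 0.0], [1.0, 0.029, 0.0], [0.0, 0.0, -1.0]]
ft_force: [-0.2, 0.6, 0.3]
finger_gap: 0.991
grip_force: 0.0
```

```bash
python3 - <<'E'
from h import *
import pickle
S=bot.capture("side");T=bot.capture("top");pickle.dump((S,T),open("st.pkl","wb"))
a=cv2.resize(T["frame"][185:285,145:235,::-1],None,fx=4.44,fy=5,interpolation=cv2.INTER_CUBIC)
b=cv2.resize(S["frame"][220:320,195:275,::-1],None,fx=5,fy=5,interpolation=cv2.INTER_CUBIC)
a=cv2.resize(T["frame"][190:290,150:230,::-1],None,fx=5,fy=5,interpolation=cv2.INTER_CUBIC)
cv2.imwrite("pics/drop2.png",np.hstack([a,b]))
E
```

```text
(no output)
```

View pics/drop2.png

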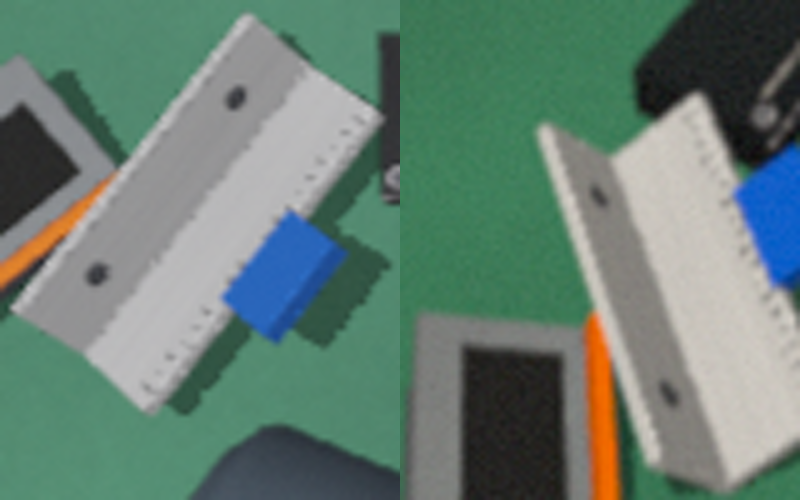

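```bash
cat > fit6.py <<'E'
from fit import *
from scipy.optimize import least_squares
from scipy.spatial.transform import Rotation as Ro
def M(v): return Ro.from_rotvec(v[:3]).as_matrix(),v[3:]
def pts(obs,v0):
    return least_squares(lambda v:np.concatenate([proj(c,M(v)[0]@P+M(v)[1])-q for c,P,q in obs]),v0,x_scale=[.1]*3+[10]*3,loss="soft_l1")
def mask6(views,v0,pad=4):
    D=[]
    for c in views:
        R,t=M(v0);q=np.array([proj(c,R@b+t) for b in LUG[0][0]]);lo=np.floor(q.min(0)-pad).astype(int);hi=np.ceil(q.max(0)+pad).astype(int)
        D.append((c,(*lo,*hi),soft(c,"blue")[lo[1]:hi[1],lo[0]:hi[0]]))
    return lambda v:[(render(c,LUG,*M(v),r)-m).ravel()/255 for c,r,m in D]
E
python3 - <<'E'
from fit6 import *
import pickle
np.set_printoptions(precision=3,suppress=True)
S,T=pickle.load(open("st.pkl","rb"))
t=lambda x,y:np.array([x/5+149.6,y/5+189.6]); s=lambda x,y:np.array([x/5+194.6,y/5+219.6])
A,B=-100,100
obs=[(T,(64,A,0),t(248,14)),(T,(64,B,0),t(14,308)),(T,(8,A,8),t(305,68)),(T,(8,B,8),t(85,355)),(T,(8,A,70),t(380,120)),(T,(8,B,70),t(150,410)),
(S,(64,A,0),s(140,128)),(S,(8,A,8),s(210,157)),(S,(8,A,70),s(297,92)),(S,(64,B,0),s(255,465)),(S,(8,B,8),s(325,488))]
f=np.array([1,1,1.2]);b=np.array([-1,-1,1.2]);f/=np.linalg.norm(f);b-=f*(b@f);b/=np.linalg.norm(b)
R0=np.c_[f,np.cross(b,f),b];o=onz(T,t(195,210),5)
r=pts(obs,np.r_[Ro.from_matrix(R0).as_rotvec(),o]);v=r.x
print(r.cost,np.abs(r.fun).reshape(-1,2).max(1))
m=mask6([T,S],v)
g=lambda v:np.r_[np.concatenate([proj(c,M(v)[0]@P+M(v)[1])-q for c,P,q in obs])*.5,*m(v)]
w=minimize(lambda v:(g(v)**2).sum(),v,method="Nelder-Mead",options=dict(initial_simplex=np.vstack([v,v+np.diag([.05]*3+[4]*3)]),maxiter=1200,xatol=1e-3,fatol=1e-3)).x
for u in(v,w):
    R,tt=M(u);print("o",tt,"R\n",R,"\nlug",R@[7,0,92]+tt,"cost",(g(u)**2).sum())
    for P in((0,A,0),(0,B,0),(64,A,0),(64,B,0),(14,-30,110),(0,30,110)):print(P,R@P+tt)
E
```

```text
2.5620286461533928 [0.177 0.515 0.905 0.381 1.237 0.618 0.297 0.159 0.934 0.351 0.631]
o [497.762 210.769  -2.357] R
 [[ 0.304 -0.796 -0.524]
 [ 0.424  0.605 -0.674]
 [ 0.853 -0.018  0.521]] 
lug [451.669 151.76   51.555] cost 109.59511601167716
(0, -100, 0) [577.331 150.225  -0.595]
(0, 100, 0) [418.192 271.313  -4.118]
(64, -100, 0) [596.762 177.351  54.018]
(64, 100, 0) [437.623 298.439  50.495]
(14, -30, 110) [468.231 124.439  67.436]
(0, 30, 110) [416.239 154.831  54.432]
o [497.395 210.573  -0.171] R
 [[ 0.348 -0.799 -0.49 ]
 [ 0.47   0.601 -0.647]
 [ 0.811 -0.005  0.585]] 
lug [454.776 154.351  59.291] cost 14.798584883562715
(0, -100, 0) [577.323 150.479   0.296]
(0, 100, 0) [417.467 270.667  -0.638]
(64, -100, 0) [599.613 180.53   52.22 ]
(64, 100, 0) [439.757 300.718  51.286]
(14, -30, 110) [472.377 127.966  75.633]
(0, 30, 110) [419.545 157.449  63.994]
```

The corner and mask fit is consistent. The heel edge lies on the bench at z≈0, the blade leans 54°, and the foot rests against the lip. I'll take the lug across its 60 mm length, so the piece can pivot to hang upright, and stand it on the bench.

Emit:
{"fn": "apply_moves", "kwargs": {
  "rows": [
    [0.97, -0.4, 0, 0, -1],
    [0.97, -0.4, 0, 0, -1],
    [0.97, -0.4, 0, 0, -1],
    [0.97, -0.4, 0, 0, -1],
    [0.97, -0.4, 0, 0, -1],
    [0.97, -0.4, 0, 0, -1],
    [0.97, -0.4, 0, 0, -1],
    [0.97, -0.4, 0, 0, -1],
    [0.97, -0.4, 0, 0, -1],
    [0.97, -0.4, 0, 0, -1],
    [0.97, -0.4, 0, 0, -1],
    [0.97, -0.4, 0, 0, -1]
  ]
}}

```text
t: 21.82
tool_pos: [512.5, 20.0, 209.7]
ee_rot: [[-0.03, 1.0, 0.0], [1.0, 0.03, 0.0], [0.0, 0.0, -1.0]]
ft_force: [1.0, -0.2, 0.2]
finger_gap: 1.001
grip_force: 0.0
```

Emit:
{"fn": "apply_moves", "kwargs": {
  "rows": [
    [0.97, -0.4, 0, 0, -1],
    [0.97, -0.4, 0, 0, -1],
    [0.97, -0.4, 0, 0, -1],
    [0.97, -0.4, 0, 0, -1],
    [0.97, -0.4, 0, 0, -1],
    [0.97, -0.4, 0, 0, -1],
    [0.97, -0.4, 0, 0, -1],
    [0, 0, 0, 1, -1],
    [0, 0, 0, 1, -1],
    [0, 0, 0, 1, -1],
    [0, 0, 0, 1, -1],
    [0, 0, 0, 1, -1]
  ]
}}

```text
t: 23.32
tool_pos: [452.7, 153.4, 209.6]
ee_rot: [[0.316, 0.949, 0.0], [0.949, -0.316, 0.0], [0.0, 0.0, -1.0]]
ft_force: [1.3, 0.6, -0.5]
finger_gap: 1.0
grip_force: 0.0
```

Emit:
{"fn": "apply_moves", "kwargs": {
  "rows": [
    [0, 0, 0, 1, -1],
    [0, 0, 0, 1, -1],
    [0, 0, 0, 1, -1],
    [0, 0, 0, 1, -1],
    [0, 0, 0, 0.65, -1],
    [0, 0, 1, 0, -1],
    [0, 0, 1, 0, -1],
    [0, 0, 1, 0, -1],
    [0, 0, 0, 0, -1],
    [0, 0, 0, 0, -1]
  ]
}}

```text
t: 24.58
tool_pos: [453.3, 153.1, 150.3]
ee_rot: [[0.601, 0.8, 0.001], [0.8, -0.601, 0.0], [0.001, 0.001, -1.0]]
ft_force: [0.1, -1.4, 0.8]
finger_gap: 0.999
grip_force: 0.0
```

Emit:
{"fn": "apply_moves", "kwargs": {
  "rows": [
    [0, 0, 1, 0, -1],
    [0, 0, 1, 0, -1],
    [0, 0, 1, 0, -1],
    [0, 0, 1, 0, -1],
    [0, 0, 0.8, 0, -1],
    [0, 0, 0, 0, -1],
    [0, 0, 0, 0, 0.5],
    [0, 0, 0, 0, 0.5],
    [0, 0, 0, 0, 0.5],
    [0, 0, 0, 0, 0.5],
    [0, 0, 0, 0, 0.5]
  ],
  "squeeze": 20
}}

```text
t: 25.95
tool_pos: [453.3, 152.8, 53.8]
ee_rot: [[0.601, 0.8, 0.0], [0.8, -0.601, 0.0], [0.0, 0.0, -1.0]]
ft_force: [-0.2, -1.4, 1.7]
finger_gap: 0.643
grip_force: 20.0
```

Emit:
{"fn": "apply_moves", "kwargs": {
  "rows": [
    [0, 0, -0.5, 0, 0.5],
    [-0.3, 0, -0.5, 0, 0.5],
    [-0.3, 0, -0.5, 0, 0.5],
    [-0.3, 0, -0.5, 0, 0.5],
    [-0.3, 0, -0.5, 0, 0.5],
    [-0.3, 0, -0.5, 0, 0.5],
    [-0.3, 0, -0.5, 0, 0.5],
    [-0.3, 0, -0.5, 0, 0.5],
    [0, 0, 0, 0, 0.5],
    [0, 0, 0, 0, 0.5]
  ],
  "squeeze": 20
}}

```text
t: 27.2
tool_pos: [427.9, 119.2, 133.5]
ee_rot: [[0.601, 0.799, 0.0], [0.799, -0.601, 0.0], [0.0, -0.0, -1.0]]
ft_force: [-0.1, -0.4, -9.2]
finger_gap: 0.647
grip_force: 20.0
```

```bash
python3 - <<'E'
from h import *
S=bot.capture("side");T=bot.capture("top")
b=cv2.resize(S["frame"][170:330,195:355,::-1],(400,400),interpolation=cv2.INTER_CUBIC)
a=cv2.resize(T["frame"][160:300,140:280,::-1],(400,400),interpolation=cv2.INTER_CUBIC)
cv2.imwrite("pics/lift2.png",np.hstack([a,b]))
E
```

```text
(no output)
```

View pics/lift2.png

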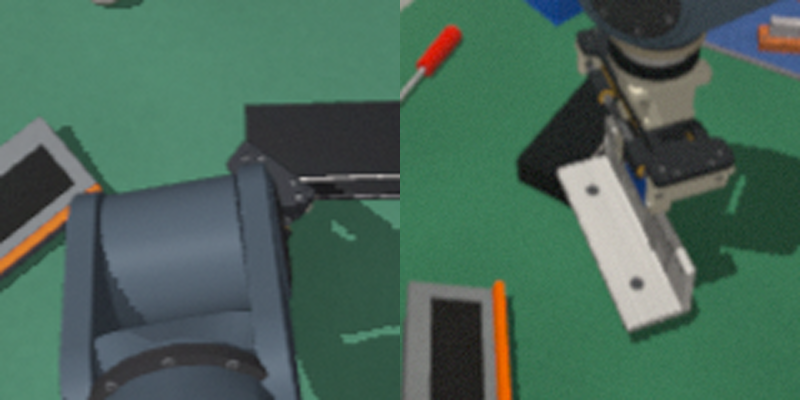

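The side crop shows the straightedge hanging near upright with the lug in the pads (about (635,185)), foot towards the rest side. I'll raise it, turn it and carry it over to the far side, checking between calls.

Emit:
{"fn": "apply_moves", "kwargs": {
  "rows": [
    [0, 0, -0.8, 0, 0.5],
    [0, 0, -0.8, 0, 0.5],
    [0, 0, 0, 0.8, 0.5],
    [0, 0, 0, 0.8, 0.5],
    [0, 0, 0, 0.8, 0.5],
    [0, 0, 0, 0.8, 0.5],
    [0, 0, 0, 0.8, 0.5],
    [0, 0, 0, 0.8, 0.5],
    [0, 0, 0, 0.8, 0.5],
    [0, 0, 0, 0.8, 0.5],
    [0, 0, 0, 0.8, 0.5],
    [0, 0, 0, 0.8, 0.5]
  ],
  "squeeze": 25
}}

```text
t: 28.8
tool_pos: [427.8, 119.3, 165.3]
ee_rot: [[0.934, 0.358, -0.001], [0.358, -0.934, -0.0], [-0.001, -0.0, -1.0]]
ft_force: [-0.1, 0.2, -9.7]
finger_gap: 0.643
grip_force: 25.0
```

Emit:
{"fn": "apply_moves", "kwargs": {
  "rows": [
    [0, 0, 0, 0.8, 0.5],
    [0, 0, 0, 0.8, 0.5],
    [0, 0, 0, 0.8, 0.5],
    [0, 0, 0, 0.8, 0.5],
    [0, 0, 0, 0.8, 0.5],
    [0, 0, 0, 0.8, 0.5],
    [0, 0, 0, 0, 0.5]
  ]
}}

```text
t: 29.68
tool_pos: [427.8, 119.3, 165.3]
ee_rot: [[0.999, 0.033, -0.001], [0.033, -0.999, -0.0], [-0.001, 0.0, -1.0]]
ft_force: [0.7, 0.0, -9.0]
finger_gap: 0.644
grip_force: 25.0
```

Emit:
{"fn": "apply_moves", "kwargs": {
  "rows": [
    [0.4, 0.3, 0, 0, 0.5],
    [0.86, 0.65, 0, 0, 0.5],
    [0.86, 0.65, 0, 0, 0.5],
    [0.86, 0.65, 0, 0, 0.5],
    [0.86, 0.65, 0, 0, 0.5],
    [0.86, 0.65, 0, 0, 0.5],
    [0.86, 0.65, 0, 0, 0.5],
    [0.86, 0.65, 0, 0, 0.5],
    [0.86, 0.65, 0, 0, 0.5],
    [0.86, 0.65, 0, 0, 0.5],
    [0.86, 0.65, 0, 0, 0.5],
    [0.2, 0.1, 0, 0, 0.5]
  ]
}}

```text
t: 31.18
tool_pos: [617.7, -14.6, 165.0]
ee_rot: [[1.0, 0.032, 0.0], [0.032, -1.0, -0.0], [0.0, 0.0, -1.0]]
ft_force: [-1.1, 0.3, -9.6]
finger_gap: 0.645
grip_force: 25.0
```

Emit:
{"fn": "apply_moves", "kwargs": {
  "rows": [
    [0, 0, 0, 0, 0.5],
    [0, 0, 0.5, 0, 0.5],
    [0, 0, 0.5, 0, 0.5],
    [0, 0, 0.5, 0, 0.5],
    [0, 0, 0.5, 0, 0.5],
    [0, 0, 0.3, 0, 0.5],
    [0, 0, 0, 0, 0.5]
  ]
}}

```text
t: 32.05
tool_pos: [616.2, -12.6, 119.1]
ee_rot: [[0.999, 0.033, -0.001], [0.033, -0.999, 0.0], [-0.001, -0.0, -1.0]]
ft_force: [1.0, -0.4, -9.1]
finger_gap: 0.646
grip_force: 25.0
```

```bash
python3 - <<'E'
from h import *
S=bot.capture("side");T=bot.capture("top");o=bot.get_obs();print(o["ft_force"],o["tool_pos"])
b=cv2.resize(S["frame"][140:300,190:350,::-1],(400,400),interpolation=cv2.INTER_CUBIC)
a=cv2.resize(T["frame"][130:270,190:330,::-1],(400,400),interpolation=cv2.INTER_CUBIC)
cv2.imwrite("pics/far.png",np.hstack([a,b]))
E
```

```text
[-0.40377381 -0.45293757 -9.15332047] [616.59011748 -12.65429009 119.91252579]
```

View pics/far.png

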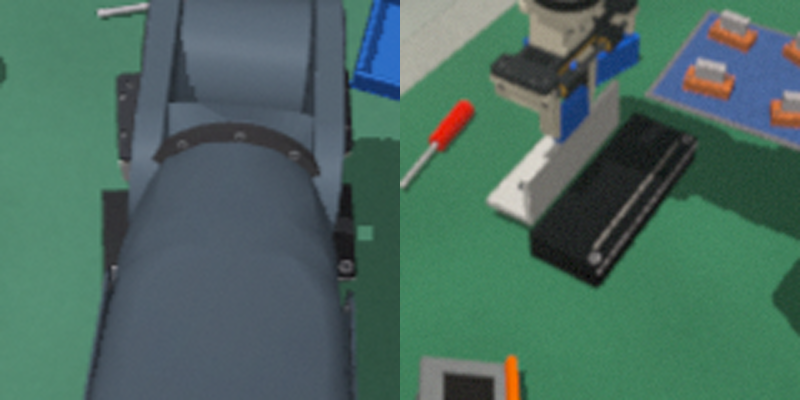

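The side crop shows the straightedge upright just beyond the block, its flat face parallel to the block. I'll lower it with a softer grip.

Emit:
{"fn": "apply_moves", "kwargs": {
  "rows": [
    [0, 0, 0.3, 0, 0.5],
    [0, 0, 0.3, 0, 0.5],
    [0, 0, 0.2, 0, 0.5],
    [0, 0, 0.2, 0, 0.5],
    [0, 0, 0.1, 0, 0.5],
    [0, 0, 0.1, 0, 0.5],
    [0, 0, 0, 0, 0.5]
  ],
  "squeeze": 13
}}

```text
t: 33.02
tool_pos: [616.3, -12.6, 95.5]
ee_rot: [[0.999, 0.033, -0.0], [0.033, -0.999, 0.0], [-0.0, -0.0, -1.0]]
ft_force: [-0.2, -0.6, -10.2]
finger_gap: 0.643
grip_force: 13.0
```

Emit:
{"fn": "apply_moves", "kwargs": {
  "rows": [
    [0, 0, 0.1, 0, 0.5],
    [0, 0, 0.1, 0, 0.5],
    [0, 0, 0, 0, 0.5]
  ]
}}

```text
t: 33.4
tool_pos: [616.3, -12.7, 92.9]
ee_rot: [[0.999, 0.033, 0.0], [0.033, -0.999, -0.0], [0.0, 0.0, -1.0]]
ft_force: [-5.8, 0.1, 4.5]
finger_gap: 0.646
grip_force: 13.0
```

Emit:
{"fn": "apply_moves", "kwargs": {
  "rows": [
    [0, 0, 0.1, 0, 0.5],
    [0, 0, 0.1, 0, 0.5],
    [0, 0, 0, 0, 0.5],
    [0, 0, 0, 0, -0.5],
    [0, 0, 0, 0, -0.6],
    [0, 0, 0, 0, -1],
    [0, 0, 0, 0, -1]
  ],
  "squeeze": 4
}}

```text
t: 34.28
tool_pos: [616.4, -12.7, 87.6]
ee_rot: [[0.999, 0.033, -0.0], [0.033, -0.999, 0.0], [-0.0, -0.0, -1.0]]
ft_force: [-0.1, -0.3, 0.7]
finger_gap: 0.961
grip_force: 0.0
```

```bash
python3 - <<'E'
from h import *
S=bot.capture("side");o=bot.get_obs();print(o["ft_force"],o["tool_pos"])
b=cv2.resize(S["frame"][140:260,220:340,::-1],(500,500),interpolation=cv2.INTER_CUBIC)
cv2.imwrite("pics/far2.png",b)
E
```

```text
[ 0.76482661  0.42176399 -0.35711226] [616.34017021 -12.65040704  87.56590768]
```

View pics/far2.png

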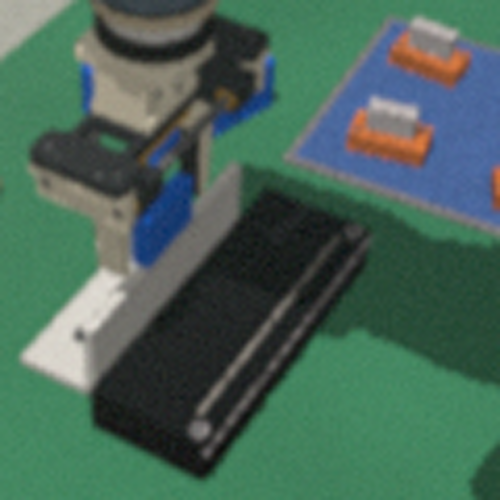

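It stands upright with its foot on the bench, a few mm off the block face. Next I'll raise the tool, turn it a quarter, and pinch the lug across its 14 mm to push it flush.

Emit:
{"fn": "apply_moves", "kwargs": {
  "rows": [
    [0, 0, -1, 0, -1],
    [0, 0, -1, 0, -1],
    [0, 0, -0.8, 0, -1],
    [0, 0, 0, -1, -1],
    [0, 0, 0, -1, -1],
    [0, 0, 0, -1, -1],
    [0, 0, 0, -1, -1],
    [0, 0, 0, -1, -1],
    [0, 0, 0, -1, -1],
    [0, 0, 0, -1, -1],
    [0, 0, 0, -1, -1],
    [0, 0, 0, -1, -1]
  ]
}}

```text
t: 35.83
tool_pos: [616.5, -12.7, 144.6]
ee_rot: [[0.788, 0.616, 0.001], [0.616, -0.788, -0.0], [0.0, 0.0, -1.0]]
ft_force: [0.0, 0.6, 0.5]
finger_gap: 1.001
grip_force: 0.0
```

Emit:
{"fn": "apply_moves", "kwargs": {
  "rows": [
    [0, 0, 0, -1, -1],
    [0, 0, 0, -1, -1],
    [0, 0, 0, -1, -1],
    [0, 0, 0, -1, -1],
    [0, 0, 0, -1, -1],
    [0, 0, 0, -1, -1],
    [0, 0, 0, -1, -1],
    [0, 0, 0, -1, -1],
    [0, 0, 0, -1, -1],
    [0, 0, 0, -1, -1],
    [0, 0, 0, -1, -1],
    [0, 0, 0, -1, -1]
  ]
}}

```text
t: 37.33
tool_pos: [616.5, -12.7, 144.6]
ee_rot: [[0.069, 0.998, 0.001], [0.998, -0.069, -0.0], [-0.0, 0.001, -1.0]]
ft_force: [-0.1, -0.1, -0.6]
finger_gap: 1.002
grip_force: 0.0
```

Emit:
{"fn": "apply_moves", "kwargs": {
  "rows": [
    [0, 0, 0, -1, -1],
    [0, 0, 0, -0.5, -1],
    [0, 0, 0.9, 0, -1],
    [0, 0, 0.9, 0, -1],
    [0, 0, 1, 0, -1],
    [0, 0, 0, 0, 0],
    [0, 0, 0, 0, 0.5],
    [0, 0, 0, 0, 1],
    [0, 0, 0, 0, 1],
    [0, 0, 0, 0, 1],
    [0, 0, 0, 0, 1],
    [0, 0, 0, 0, 1]
  ],
  "squeeze": 12
}}

```text
t: 38.83
tool_pos: [616.4, -12.7, 87.7]
ee_rot: [[-0.033, 0.999, -0.0], [0.999, 0.033, 0.0], [0.0, -0.0, -1.0]]
ft_force: [0.4, 0.4, 0.6]
finger_gap: 0.294
grip_force: 0.0
```

Emit:
{"fn": "apply_moves", "kwargs": {
  "rows": [
    [0, 0, 0, 0, 1],
    [0, 0, 0, 0, 1],
    [0, 0, 0, 0, 1],
    [0, 0, 0, 0, 1]
  ]
}}

```text
t: 39.33
tool_pos: [615.4, -12.6, 87.4]
ee_rot: [[-0.033, 0.999, -0.002], [0.999, 0.033, 0.0], [0.0, -0.002, -1.0]]
ft_force: [-5.9, -0.9, 3.3]
finger_gap: 0.153
grip_force: 12.0
```

Emit:
{"fn": "apply_moves", "kwargs": {
  "rows": [
    [0, 0, -0.1, 0, 1],
    [0, -0.2, 0, 0, 1],
    [0, -0.2, 0, 0, 1],
    [0, -0.2, 0, 0, 1],
    [0, -0.05, 0, 0, 1],
    [0, 0, 0, 0, 1],
    [0, 0, 0, 0, 1]
  ],
  "squeeze": 20
}}

```text
t: 40.2
tool_pos: [603.5, -13.1, 89.7]
ee_rot: [[-0.033, 0.999, 0.0], [0.999, 0.033, -0.0], [-0.0, 0.0, -1.0]]
ft_force: [0.0, -0.2, -9.2]
finger_gap: 0.151
grip_force: 20.0
```

```bash
python3 -c "
from h import *
o=[bot.get_obs() for _ in range(1)][0];print(o['ft_force'],o['wrist_torque'],o['tool_pos'])"
```

```text
[ 0.01522604 -0.2398393  -9.17196359] [-0.01151618  0.00136209  0.06129375] [603.51370661 -13.08092848  89.70696   ]
```

Emit:
{"fn": "apply_moves", "kwargs": {
  "rows": [
    [0, -0.1, 0, 0, 1],
    [0, -0.05, 0, 0, 1],
    [0, 0, 0, 0, 1]
  ]
}}

```text
t: 40.58
tool_pos: [600.3, -13.2, 89.6]
ee_rot: [[-0.033, 0.999, -0.0], [0.999, 0.033, 0.0], [0.0, -0.0, -1.0]]
ft_force: [0.5, -0.4, -8.5]
finger_gap: 0.147
grip_force: 20.0
```

Emit:
{"fn": "apply_moves", "kwargs": {
  "rows": [
    [0, -0.05, 0, 0, 1],
    [0, 0, 0, 0, 1]
  ]
}}

```text
t: 40.83
tool_pos: [599.6, -13.2, 89.8]
ee_rot: [[-0.033, 0.999, 0.001], [0.999, 0.033, 0.0], [-0.0, 0.001, -1.0]]
ft_force: [1.9, 0.6, -9.1]
finger_gap: 0.148
grip_force: 20.0
```

Emit:
{"fn": "apply_moves", "kwargs": {
  "rows": [
    [0, -0.05, 0, 0, 1],
    [0, 0, 0, 0, 1]
  ]
}}

```text
t: 41.08
tool_pos: [598.9, -13.3, 89.8]
ee_rot: [[-0.033, 0.999, 0.002], [0.999, 0.033, -0.0], [-0.0, 0.002, -1.0]]
ft_force: [4.8, 0.4, -10.3]
finger_gap: 0.151
grip_force: 20.0
```

Emit:
{"fn": "apply_moves", "kwargs": {
  "rows": [
    [0, -0.03, 0, 0, 1],
    [0, 0, 0, 0, 1]
  ]
}}

```text
t: 41.32
tool_pos: [598.8, -13.3, 89.9]
ee_rot: [[-0.033, 0.999, 0.003], [0.999, 0.033, -0.0], [-0.0, 0.003, -1.0]]
ft_force: [7.2, 1.5, -12.8]
finger_gap: 0.152
grip_force: 20.0
```

Emit:
{"fn": "apply_moves", "kwargs": {
  "rows": [
    [0, 0, 0.1, 0, 1],
    [0, 0, 0.05, 0, 1],
    [0, 0, 0, 0, 1],
    [0, 0, 0, 0, 1]
  ],
  "squeeze": 6
}}

```text
t: 41.82
tool_pos: [598.5, -13.3, 87.5]
ee_rot: [[-0.033, 0.999, 0.002], [0.999, 0.033, -0.0], [-0.0, 0.002, -1.0]]
ft_force: [4.9, 0.3, 3.2]
finger_gap: 0.152
grip_force: 6.0
```

Emit:
{"fn": "apply_moves", "kwargs": {
  "rows": [
    [0, 0, 0, 0, 0.5],
    [0, 0, 0, 0, 0.2],
    [0, 0, 0, 0, -0.2],
    [0, 0, -0.5, 0, -1],
    [0, 0, -1, 0, -1],
    [0, 0, -1, 0, -1],
    [0, 0, -1, 0, -1],
    [0, 0, -1, 0, -1]
  ]
}}

```text
t: 42.82
tool_pos: [597.7, -13.3, 178.0]
ee_rot: [[-0.033, 0.999, 0.0], [0.999, 0.033, -0.0], [-0.0, 0.0, -1.0]]
ft_force: [0.6, 0.2, -0.3]
finger_gap: 0.952
grip_force: 0.0
```

```bash
python3 - <<'E'
from fit import *
np.set_printoptions(precision=3,suppress=True)
S=bot.capture("side");T=bot.capture("top")
p0=(592.3,-13.5,0,.032)
for V,z in(([S],0),([T],0),([S,T],0)):print("se",fit(V,"blue",LUG,p0,z,0,pad=4))
print("blk",fit([S],"black",[(BLK[0][0],255),(box(45,53,-100,100,0,70),0)],(547,-14,0,.032)))
for d in((554.3,-267,.22),(575.5,-384.5,-.06),(429,-272.7,.48),(463.9,-396.5,-.363)):
    print("die",fit([T,S],"orange",DIE,(d[0],d[1],4,d[2])))
E
```

```text
se (array([592.495, -12.064,   0.   ,   0.067]), np.float64(40.35125708391418))
se (array([590.296,  -7.491,   0.   ,   0.152]), np.float64(136.29859197156742))
se (array([592.227, -11.88 ,   0.   ,   0.067]), np.float64(100.77942603558037))
blk (array([561.303, -15.67 ,   0.   ,   0.013]), np.float64(50.17349692524639))
die (array([ 554.148, -266.902,    4.   ,    0.216]), np.float64(45.159203416561645))
die (array([ 575.406, -384.701,    4.   ,   -0.067]), np.float64(29.592823259315825))
die (array([ 429.045, -272.827,    4.   ,    0.477]), np.float64(34.340687546943684))
die (array([ 463.974, -396.582,    4.   ,   -0.367]), np.float64(24.9178231104959))
```

The contact put the block's face at x≈592, in line with the camera's 591.3. The straightedge is released and the dies are unmoved. Now the first die.

Emit:
{"fn": "apply_moves", "kwargs": {
  "rows": [
    [-0.97, -0.2, 0, 0, -1],
    [-0.97, -0.2, 0, 0, -1],
    [-0.97, -0.2, 0, 0, -1],
    [-0.97, -0.2, 0, 0, -1],
    [-0.97, -0.2, 0, 0, -1],
    [-0.97, -0.2, 0, 0, -1],
    [-0.97, -0.2, 0, 0, -1],
    [-0.97, -0.2, 0, 0, -1],
    [-0.97, -0.2, 0, 0, -1],
    [-0.97, -0.2, 0, 0, -1],
    [-0.97, -0.2, 0, 0, -1],
    [-0.97, -0.2, 0, 0, -1]
  ]
}}

```text
t: 44.42
tool_pos: [557.2, -248.8, 176.6]
ee_rot: [[-0.033, 0.999, 0.0], [0.999, 0.033, 0.0], [0.0, 0.0, -1.0]]
ft_force: [0.5, 0.3, -0.6]
finger_gap: 1.002
grip_force: 0.0
```

Emit:
{"fn": "apply_moves", "kwargs": {
  "rows": [
    [-0.97, -0.2, 0, 0, -1],
    [0, 0, 0, 1, -1],
    [0, 0, 0, 1, -1],
    [0, 0, 0, 1, -1],
    [0, 0, 0, 1, -1],
    [0, 0, 0, 1, -1],
    [0, 0, 0, 1, -1],
    [0, 0, 0, 1, -1],
    [0, 0, 0, 1, -1],
    [0, 0, 0, 1, -1],
    [0, 0, 0, 1, -1],
    [0, 0, 0, 1, -1]
  ]
}}

```text
t: 45.92
tool_pos: [554.0, -267.7, 176.6]
ee_rot: [[0.672, 0.74, -0.0], [0.74, -0.672, 0.0], [0.0, -0.0, -1.0]]
ft_force: [-0.1, 0.2, -0.2]
finger_gap: 0.997
grip_force: 0.0
```

Emit:
{"fn": "apply_moves", "kwargs": {
  "rows": [
    [0, 0, 0, 1, -1],
    [0, 0, 0, 1, -1],
    [0, 0, 0, 1, -1],
    [0, 0, 0, 1, -1],
    [0, 0, 0, 1, -1],
    [0, 0, 0, 1, -1],
    [0, 0, 0, 1, -1],
    [0, 0, 0, 1, -1],
    [0, 0, 0, 0.8, -1],
    [0, 0, 1, 0, -1],
    [0, 0, 1, 0, -1],
    [0, 0, 0, 0, -0.2]
  ]
}}

```text
t: 47.42
tool_pos: [553.4, -267.2, 135.4]
ee_rot: [[0.976, 0.22, -0.002], [0.22, -0.976, 0.001], [-0.002, -0.002, -1.0]]
ft_force: [-0.1, -0.2, 0.2]
finger_gap: 0.937
grip_force: 0.0
```

```bash
cat > go.py <<'E'
# go.py x y [yangle]: shifts in tool units to reach world x,y with the present tool axes, and turn units
import sys
from h import *
def go(x,y,ang=None):
    o=bot.get_obs();R=o["ee_rot"];p=o["tool_pos"];d=R.T@np.array([x-p[0],y-p[1],0])/20
    a=np.degrees(np.arctan2(R[1,1],R[0,1]));s=f"at {np.round(p,1)} yang {a:.2f} tx {d[0]:.2f} ty {d[1]:.2f}"
    if ang is not None:
        s+=f" turn {-(ang-a)/4:.2f}"
        t=np.radians(ang);x_=np.array([-np.sin(t),np.cos(t)]);y_=np.array([np.cos(t),np.sin(t)]);e=np.array([x-p[0],y-p[1]])/20
        s+=f" | after turn tx {x_@e:.2f} ty {y_@e:.2f}"
    print(s,"F",np.round(o["ft_force"],1))
if __name__=="__main__": go(*map(float,sys.argv[1:]))
E
python3 go.py 554.1 -266.9 -77.5
python3 - <<'E'
from fit import *
np.set_printoptions(precision=3,suppress=True)
S=bot.capture("side")
print("se",fit([S],"blue",LUG,(592.3,-13.5,0,.032),0,0,pad=3),[ (onz(S,r["position"],92),r["score"]) for r in bot.spot_point(S,"lug")[:1]])
E
```

```text
at [ 553.4 -267.2  135.4] yang -77.32 tx 0.04 ty -0.01 turn 0.04 | after turn tx 0.04 ty -0.01 F [-0.1 -0.2  0.2]
se (array([592.24 , -12.951,   0.   ,   0.077]), np.float64(30.832169534064445)) [(array([599.506,  -5.338,  92.   ]), 0.88)]
```

Emit:
{"fn": "apply_moves", "kwargs": {
  "rows": [
    [0.04, 0, 1, 0.04, -0.2],
    [0, 0, 1, 0, -0.2],
    [0, 0, 1, 0, -0.2],
    [0, 0, 1, 0, -0.2],
    [0, 0, 0.95, 0, -0.2],
    [0, 0, 0, 0, 0.3],
    [0, 0, 0, 0, 1],
    [0, 0, 0, 0, 1],
    [0, 0, 0, 0, 1],
    [0, 0, 0, 0, 1],
    [0, 0, 0, 0, 1],
    [0, 0, 0, 0, 1]
  ],
  "squeeze": 30
}}

```text
t: 49.02
tool_pos: [555.0, -266.8, 38.0]
ee_rot: [[0.976, 0.217, 0.0], [0.217, -0.976, -0.0], [0.0, 0.0, -1.0]]
ft_force: [-1.5, 1.8, 5.1]
finger_gap: 0.152
grip_force: 30.0
```

```bash
python3 - <<'E'
from fit import *
np.set_printoptions(precision=4,suppress=True)
T=bot.capture("top");S=bot.capture("side")
# blade flat-face plane: fit white straightedge outline by top view edges: sample brightness transition across the block/blade line at top of blade z=70
f=T["frame"].astype(float).mean(2)
u=np.array([.9995,.032]);v=np.array([-.032,.9995])
for yy in(-90,-60,-45,45,60,90):
    c=np.array([592,-13.3])+v*yy
    for c0,nm,z in((T,"top",70),(S,"side",70)):
        g=c0["frame"].astype(float).mean(2);s=np.arange(-16,12,.5);q=np.array([proj(c0,(*(c+u*k),z)) for k in s])
        w=cv2.remap(g.astype(np.float32),q[:,0].astype(np.float32)[None],q[:,1].astype(np.float32)[None],cv2.INTER_LINEAR)[0]
        d=np.gradient(w);print(nm,yy,"edge at",s[d.argmax()],round(w.min()),round(w.max()),end=" | ")
    print()
E
```

```text
top -90 edge at -0.5 43 208 | side -90 edge at -2.0 86 195 | 
top -60 edge at 0.5 44 203 | side -60 edge at -2.5 85 203 | 
top -45 edge at -2.0 44 203 | side -45 edge at -2.0 78 196 | 
top 45 edge at -1.0 47 204 | side 45 edge at -1.0 78 211 | 
top 60 edge at -0.5 49 204 | side 60 edge at 0.5 72 209 | 
top 90 edge at 0.0 48 213 | side 90 edge at 0.5 72 213 |
```

The brightness edges put the blade face flush within about 1 mm along its length. Die 1 is held (gap 14 mm); I lift it and carry it to the far slot.

Emit:
{"fn": "apply_moves", "kwargs": {
  "rows": [
    [0, 0, -0.6, 0, 1],
    [0, 0, -1, 0, 1],
    [0, 0, -1, 0, 1],
    [0, 0, -1, 0, 1],
    [0, 0, -1, 0, 1],
    [0, 0, 0, 0.9, 1],
    [0, 0, 0, 0.9, 1],
    [0, 0, 0, 0.9, 1],
    [0, 0, 0, 0, 1]
  ]
}}

```text
t: 50.25
tool_pos: [555.0, -266.9, 130.5]
ee_rot: [[1.0, 0.031, 0.001], [0.031, -1.0, -0.0], [0.001, 0.0, -1.0]]
ft_force: [0.0, 0.2, -4.1]
finger_gap: 0.154
grip_force: 30.0
```

Emit:
{"fn": "apply_moves", "kwargs": {
  "rows": [
    [0, -0.97, 0, 0, 1],
    [0, -0.97, 0, 0, 1],
    [0, -0.97, 0, 0, 1],
    [0, -0.97, 0, 0, 1],
    [0, -0.97, 0, 0, 1],
    [0, -0.97, 0, 0, 1],
    [0, -0.97, 0, 0, 1],
    [0, -0.97, 0, 0, 1],
    [0, -0.97, 0, 0, 1],
    [0, -0.97, 0, 0, 1],
    [0, -0.97, 0, 0, 1],
    [0, -0.97, 0, 0, 1]
  ]
}}

```text
t: 51.75
tool_pos: [547.9, -32.9, 129.7]
ee_rot: [[1.0, 0.03, 0.0], [0.03, -1.0, 0.0], [0.0, -0.0, -1.0]]
ft_force: [0.2, -0.3, -4.4]
finger_gap: 0.148
grip_force: 30.0
```

Emit:
{"fn": "apply_moves", "kwargs": {
  "rows": [
    [0, -0.97, 0, 0, 1],
    [0, -0.97, 0, 0, 1],
    [0, -0.97, 0, 0, 1],
    [0, -0.97, 0, 0, 1],
    [0, -0.9, 0, 0, 1],
    [0, 0, 0.8, 0, 1],
    [0, 0, 0.8, 0, 1],
    [0, 0, 0, 0, 1],
    [0, 0, 0, 0, 1]
  ]
}}

```text
t: 52.88
tool_pos: [545.1, 61.0, 97.6]
ee_rot: [[1.0, 0.03, -0.0], [0.03, -1.0, -0.0], [-0.0, 0.0, -1.0]]
ft_force: [0.7, 0.6, -3.0]
finger_gap: 0.147
grip_force: 30.0
```

```bash
python3 go.py 557.6 61.7 -88.2; python3 -c "
from fit import *
S=bot.capture('side');o=bot.get_obs();p=o['tool_pos'];print(fit([S],'orange',DIE,(p[0],p[1],p[2]-34,np.radians(1.8)),1),p)"
```

```text
at [545.1  61.   97.6] yang -88.31 tx 0.63 ty -0.02 turn -0.03 | after turn tx 0.63 ty -0.02 F [ 0.7  0.6 -3. ]
(array([5.45432110e+02, 6.25333370e+01, 6.18318539e+01, 1.03262070e-01]), np.float64(37.88152226606281)) [545.26746661  61.05126544  97.86056292]
```

Emit:
{"fn": "apply_moves", "kwargs": {
  "rows": [
    [0, 0, 0.6, 0, 1],
    [0, 0, 0.48, 0, 1],
    [0.25, 0, 0, 0, 1],
    [0.2, 0, 0, 0, 1],
    [0, 0, 0, 0, 1],
    [0, 0, 0, 0, 1]
  ]
}}

```text
t: 53.68
tool_pos: [554.0, 61.7, 76.1]
ee_rot: [[1.0, 0.03, 0.0], [0.03, -1.0, 0.0], [0.0, -0.0, -1.0]]
ft_force: [0.2, -0.1, -3.1]
finger_gap: 0.148
grip_force: 30.0
```

Emit:
{"fn": "apply_moves", "kwargs": {
  "rows": [
    [0.05, 0, 0, 0, 1],
    [0.05, 0, 0, 0, 1],
    [0, 0, 0, 0, 1]
  ]
}}

```text
t: 54.05
tool_pos: [556.1, 61.7, 76.1]
ee_rot: [[1.0, 0.03, 0.0], [0.03, -1.0, -0.0], [0.0, 0.0, -1.0]]
ft_force: [-0.6, -0.0, -4.4]
finger_gap: 0.149
grip_force: 30.0
```

Emit:
{"fn": "apply_moves", "kwargs": {
  "rows": [
    [0.03, 0, 0, 0, 1],
    [0, 0, 0, 0, 1],
    [0, 0, 0, 0, 1]
  ]
}}

```text
t: 54.42
tool_pos: [556.6, 61.7, 76.0]
ee_rot: [[1.0, 0.03, -0.0], [0.03, -1.0, 0.0], [-0.0, -0.0, -1.0]]
ft_force: [-0.4, 1.2, -4.4]
finger_gap: 0.147
grip_force: 30.0
```

Emit:
{"fn": "apply_moves", "kwargs": {
  "rows": [
    [0.03, 0, 0, 0, 1],
    [0, 0, 0, 0, 1],
    [0, 0, 0, 0, 1]
  ]
}}

```text
t: 54.8
tool_pos: [557.2, 61.7, 76.0]
ee_rot: [[1.0, 0.03, -0.0], [0.03, -1.0, 0.0], [-0.0, -0.0, -1.0]]
ft_force: [0.1, 0.1, -3.6]
finger_gap: 0.15
grip_force: 30.0
```

Emit:
{"fn": "apply_moves", "kwargs": {
  "rows": [
    [0.03, 0, 0, 0, 1],
    [0, 0, 0, 0, 1],
    [0, 0, 0, 0, 1]
  ]
}}

```text
t: 55.18
tool_pos: [557.8, 61.8, 76.0]
ee_rot: [[1.0, 0.03, 0.0], [0.03, -1.0, 0.0], [0.0, -0.0, -1.0]]
ft_force: [-0.4, 0.3, -3.0]
finger_gap: 0.152
grip_force: 30.0
```

Emit:
{"fn": "apply_moves", "kwargs": {
  "rows": [
    [0.03, 0, 0, 0, 1],
    [0, 0, 0, 0, 1],
    [0, 0, 0, 0, 1]
  ]
}}

```text
t: 55.55
tool_pos: [558.4, 61.8, 76.0]
ee_rot: [[1.0, 0.03, -0.0], [0.03, -1.0, 0.0], [-0.0, -0.0, -1.0]]
ft_force: [0.5, -0.1, -2.9]
finger_gap: 0.147
grip_force: 30.0
```

Emit:
{"fn": "apply_moves", "kwargs": {
  "rows": [
    [0.03, 0, 0, 0, 1],
    [0, 0, 0, 0, 1],
    [0, 0, 0, 0, 1]
  ]
}}

```text
t: 55.92
tool_pos: [558.8, 61.8, 76.0]
ee_rot: [[1.0, 0.03, -0.0], [0.03, -1.0, 0.0], [-0.0, -0.0, -1.0]]
ft_force: [-1.0, -0.8, -2.3]
finger_gap: 0.145
grip_force: 30.0
```

Emit:
{"fn": "apply_moves", "kwargs": {
  "rows": [
    [0.03, 0, 0, 0, 1],
    [0, 0, 0, 0, 1],
    [0, 0, 0, 0, 1]
  ]
}}

```text
t: 56.3
tool_pos: [559.4, 61.9, 75.9]
ee_rot: [[1.0, 0.03, -0.001], [0.03, -1.0, 0.0], [-0.001, -0.0, -1.0]]
ft_force: [-3.8, 0.1, -3.3]
finger_gap: 0.149
grip_force: 30.0
```

Emit:
{"fn": "apply_moves", "kwargs": {
  "rows": [
    [-0.02, 0, 0.05, 0, 1],
    [0, 0, 0.05, 0, 1],
    [0, 0, 0, 0, 1],
    [0, 0, 0, 0, 1]
  ]
}}

```text
t: 56.8
tool_pos: [559.3, 61.8, 74.0]
ee_rot: [[1.0, 0.03, 0.0], [0.03, -1.0, -0.0], [0.0, 0.0, -1.0]]
ft_force: [-1.0, -0.4, -3.6]
finger_gap: 0.155
grip_force: 30.0
```

Emit:
{"fn": "apply_moves", "kwargs": {
  "rows": [
    [0, 0, 0.05, 0, 1],
    [0, 0, 0, 0, 1],
    [0, 0, 0, 0, 1]
  ]
}}

```text
t: 57.18
tool_pos: [559.4, 61.8, 74.0]
ee_rot: [[1.0, 0.03, 0.001], [0.03, -1.0, -0.0], [0.001, 0.0, -1.0]]
ft_force: [-6.6, -0.8, 10.4]
finger_gap: 0.146
grip_force: 30.0
```

Emit:
{"fn": "apply_moves", "kwargs": {
  "rows": [
    [0, 0, 0, 0, 0.6],
    [0, 0, 0, 0, 0.4],
    [0, 0, 0, 0, 0.4],
    [0, 0, -0.5, 0, 0.4],
    [0, 0, -1, 0, 0.4],
    [0, 0, -1, 0, 0.4],
    [0, 0, -1, 0, 0.2],
    [0, 1, 0, 0, -0.2],
    [0, 1, 0, 0, -0.2],
    [0, 1, 0, 0, -0.2],
    [0, 1, 0, 0, -0.2],
    [0, 1, 0, 0, -0.2]
  ]
}}

```text
t: 58.68
tool_pos: [562.1, -39.7, 142.8]
ee_rot: [[1.0, 0.03, -0.0], [0.03, -1.0, 0.0], [-0.0, -0.0, -1.0]]
ft_force: [0.7, -0.6, -0.2]
finger_gap: 0.599
grip_force: 0.0
```

Emit:
{"fn": "apply_moves", "kwargs": {
  "rows": [
    [0, 1, 0, 0, -0.2],
    [0, 1, 0, 0, -0.2],
    [0, 1, 0, 0, -0.2],
    [0, 1, 0, 0, -0.2],
    [0, 1, 0, 0, -0.2],
    [0, 1, 0, 0, -0.2],
    [0, 1, 0, 0, -0.2],
    [0, 1, 0, 0, -0.2],
    [0, 1, 0, 0, -0.2],
    [0, 1, 0, 0, -0.2],
    [0, 1, 0, 0, -0.2],
    [0, 0, 0, 0, -0.2]
  ]
}}

```text
t: 60.18
tool_pos: [568.7, -259.4, 142.9]
ee_rot: [[1.0, 0.029, 0.0], [0.029, -1.0, -0.0], [0.0, 0.0, -1.0]]
ft_force: [-1.1, 0.2, -0.1]
finger_gap: 0.603
grip_force: 0.0
```

```bash
cat > look.py <<'E'
from fit import *
import sys
np.set_printoptions(precision=3,suppress=True)
T=bot.capture("top");S=bot.capture("side")
for a in sys.argv[1:]:
    x,y,z,w=map(float,a.split(","))
    for n,V in(("T",[T]),("S",[S]),("TS",[T,S])):
        r=fit(V,"orange",DIE,(x,y,z,w));print(n,r[0],round(r[1],1),end="  ")
    print()
u=np.array([.9995,.031]);v=np.array([-.031,.9995])
for c0,nm in((T,"top"),(S,"side")):
    g=c0["frame"].astype(np.float32).mean(2);L=[]
    for yy in(-95,-85,-75,-60,-50,-40,40,50,60,75,85,95):
        c=np.array([592,-13.3])+v*yy;s=np.arange(-12,10,.25);q=np.array([proj(c0,(*(c+u*k),70)) for k in s]).astype(np.float32)
        w=cv2.remap(g,q[:,:1].T.copy(),q[:,1:].T.copy(),cv2.INTER_LINEAR)[0];d=np.gradient(w);L.append(s[d.argmax()] if w.max()-w.min()>60 else np.nan)
    print(nm,"blade edge",np.array(L))
E
python3 look.py 575.4,-384.7,4,-.067 429,-272.8,4,.48 464,-396.6,4,-.367 558,61.7,40,.031; python3 go.py 575.4 -384.7 -93.8
```

```text
T [ 622.289 -292.478    4.      -4.609] 0.0  S [ 575.571 -384.148    4.      -0.141] 33.7  TS [ 575.411 -384.707    4.      -0.065] 62.9  
T [ 429.001 -272.793    4.       0.599] 71.0  S [ 429.341 -273.028    4.       0.403] 37.6  TS [ 429.589 -272.646    4.       0.402] 56.8  
T [ 508.333 -270.933    4.      -1.907] 0.0  S [ 463.703 -396.339    4.      -0.396] 34.8  TS [ 463.989 -396.318    4.      -0.416] 58.6  
T [558.661  62.221  40.      0.037] 22.4  S [559.549  61.518  40.     -0.009] 10.7  TS [558.926  62.162  40.      0.028] 18.1  
top blade edge [-0.25 -0.25  0.    0.   -0.5  -1.75  1.25  1.25  1.75 -0.25 -0.5  -0.25]
side blade edge [-1.5  -1.5  -1.25 -2.75 -1.25 -1.75 -0.5  -0.75 -0.25 -0.5   0.75  0.  ]
at [ 568.7 -257.9  142.8] yang -88.29 tx 0.14 ty 6.35 turn 1.38 | after turn tx 0.75 ty 6.30 F [0.1 0.3 0. ]
```

Emit:
{"fn": "apply_moves", "kwargs": {
  "rows": [
    [0.02, 0.9, 0, 0, -0.2],
    [0.02, 0.9, 0, 0, -0.2],
    [0.02, 0.9, 0, 0, -0.2],
    [0.02, 0.9, 0, 0, -0.2],
    [0.02, 0.9, 0, 0, -0.2],
    [0.02, 0.9, 0, 0, -0.2],
    [0.02, 0.9, 0, 0, -0.2],
    [0, 0.05, 0, 0.69, -0.2],
    [0, 0, 0, 0.69, -0.2],
    [0, 0, 0.8, 0, -0.2],
    [0, 0, 0.8, 0, -0.2],
    [0, 0, 0, 0, -0.2]
  ]
}}

```text
t: 61.78
tool_pos: [574.6, -384.3, 108.7]
ee_rot: [[0.998, -0.066, -0.003], [-0.066, -0.998, 0.002], [-0.003, -0.002, -1.0]]
ft_force: [-0.3, 0.6, -0.7]
finger_gap: 0.604
grip_force: 0.0
```

```bash
python3 go.py 575.4 -384.7 -93.8;python3 -c "
from fit import *
S=bot.capture('side');print(fit([S],'orange',DIE,(575.4,-384.7,4,-.066)))"
```

```text
at [ 574.6 -384.3  108.7] yang -93.76 tx 0.04 ty 0.02 turn 0.01 | after turn tx 0.04 ty 0.02 F [-0.3  0.6 -0.7]
(array([ 5.74687781e+02, -3.83175420e+02,  4.00000000e+00, -5.65815637e-03]), np.float64(35.92971860333068))
```

Emit:
{"fn": "apply_moves", "kwargs": {
  "rows": [
    [0, 0, 1, 0, -0.2],
    [0, 0, 1, 0, -0.2],
    [0, 0, 1, 0, -0.2],
    [0, 0, 0.6, 0, -0.2],
    [0, 0, 0, 0, 0.3],
    [0, 0, 0, 0, 1],
    [0, 0, 0, 0, 1],
    [0, 0, 0, 0, 1],
    [0, 0, 0, 0, 1],
    [0, 0, 0, 0, 1]
  ]
}}

```text
t: 63.08
tool_pos: [575.6, -384.8, 39.4]
ee_rot: [[0.998, -0.066, 0.0], [-0.066, -0.998, -0.0], [0.0, -0.0, -1.0]]
ft_force: [-0.0, 2.2, 3.4]
finger_gap: 0.15
grip_force: 29.9
```

Emit:
{"fn": "apply_moves", "kwargs": {
  "rows": [
    [0, 0, -0.6, 0, 1],
    [0, 0, -1, 0, 1],
    [0, 0, -1, 0, 1],
    [0, 0, -1, 0, 1],
    [0, 0, -1, -0.7, 1],
    [0, 0, 0, -0.7, 1],
    [0, 0, 0, 0, 1]
  ]
}}

```text
t: 63.95
tool_pos: [575.5, -385.0, 132.1]
ee_rot: [[1.0, 0.031, 0.001], [0.031, -1.0, -0.0], [0.001, 0.0, -1.0]]
ft_force: [-0.1, 0.3, -4.0]
finger_gap: 0.146
grip_force: 29.9
```

```bash
python3 go.py 546.5 11.7 -88.3
```

```text
at [ 575.5 -385.   132.1] yang -88.21 tx -0.83 ty -19.87 turn 0.02 | after turn tx -0.86 ty -19.87 F [-0.1  0.3 -4. ]
```

Emit:
{"fn": "apply_moves", "kwargs": {
  "rows": [
    [-0.04, -1, 0, 0, 1],
    [-0.04, -1, 0, 0, 1],
    [-0.04, -1, 0, 0, 1],
    [-0.04, -1, 0, 0, 1],
    [-0.04, -1, 0, 0, 1],
    [-0.04, -1, 0, 0, 1],
    [-0.04, -1, 0, 0, 1],
    [-0.04, -1, 0, 0, 1],
    [-0.04, -1, 0, 0, 1],
    [-0.04, -1, 0, 0, 1],
    [-0.04, -1, 0, 0, 1],
    [-0.04, -1, 0, 0, 1]
  ]
}}

```text
t: 65.45
tool_pos: [558.2, -144.0, 131.1]
ee_rot: [[1.0, 0.032, 0.0], [0.032, -1.0, -0.0], [0.0, 0.0, -1.0]]
ft_force: [0.3, -0.5, -3.4]
finger_gap: 0.148
grip_force: 29.9
```

Emit:
{"fn": "apply_moves", "kwargs": {
  "rows": [
    [-0.04, -1, 0, 0, 1],
    [-0.04, -1, 0, 0, 1],
    [-0.04, -1, 0, 0, 1],
    [-0.04, -1, 0, 0, 1],
    [-0.04, -1, 0, 0, 1],
    [-0.04, -1, 0, 0, 1],
    [-0.04, -1, 0, 0, 1],
    [-0.02, -0.9, 0, 0, 1],
    [0, 0, 1, 0, 1],
    [0, 0, 1, 0, 1],
    [0, 0, 0.7, 0, 1],
    [0, 0, 0, 0, 1]
  ]
}}

```text
t: 66.95
tool_pos: [547.1, 12.6, 76.5]
ee_rot: [[1.0, 0.032, -0.001], [0.032, -1.0, 0.0], [-0.001, -0.0, -1.0]]
ft_force: [-0.3, 0.3, -4.2]
finger_gap: 0.147
grip_force: 30.0
```

```bash
python3 go.py 559.2 11.7 -88.3; python3 -c "
from fit import *
S=bot.capture('side');o=bot.get_obs();p=o['tool_pos'];print(fit([S],'orange',DIE,(p[0],p[1],p[2]-35.4,np.radians(1.8))),p)"
```

```text
at [547.1  12.6  76.5] yang -88.19 tx 0.60 ty 0.07 turn 0.03 | after turn tx 0.60 ty 0.07 F [-0.3  0.3 -4.2]
(array([5.46435654e+02, 1.43040901e+01, 4.16666452e+01, 2.35982726e-02]), np.float64(77.94185909315608)) [547.37856316  12.56935707  77.06664521]
```

Emit:
{"fn": "apply_moves", "kwargs": {
  "rows": [
    [0.25, 0.07, 0, 0, 1],
    [0.22, 0, 0, 0, 1],
    [0, 0, 0, 0, 1],
    [0, 0, 0, 0, 1]
  ]
}}

```text
t: 67.5
tool_pos: [556.7, 11.3, 77.1]
ee_rot: [[1.0, 0.032, -0.0], [0.032, -1.0, 0.0], [-0.0, -0.0, -1.0]]
ft_force: [-0.6, -0.2, -3.8]
finger_gap: 0.146
grip_force: 30.0
```

Emit:
{"fn": "apply_moves", "kwargs": {
  "rows": [
    [0.05, 0, 0, 0, 1],
    [0, 0, 0, 0, 1],
    [0, 0, 0, 0, 1]
  ]
}}

```text
t: 67.88
tool_pos: [557.7, 11.3, 77.0]
ee_rot: [[1.0, 0.032, -0.0], [0.032, -1.0, 0.0], [-0.0, -0.0, -1.0]]
ft_force: [-0.1, -0.0, -2.5]
finger_gap: 0.15
grip_force: 30.0
```

Emit:
{"fn": "apply_moves", "kwargs": {
  "rows": [
    [0.03, 0, 0, 0, 1],
    [0, 0, 0, 0, 1],
    [0, 0, 0, 0, 1]
  ]
}}

```text
t: 68.25
tool_pos: [558.3, 11.4, 77.0]
ee_rot: [[1.0, 0.032, -0.0], [0.032, -1.0, 0.0], [-0.0, -0.0, -1.0]]
ft_force: [-0.4, 0.4, -3.7]
finger_gap: 0.15
grip_force: 30.0
```

Emit:
{"fn": "apply_moves", "kwargs": {
  "rows": [
    [0.03, 0, 0, 0, 1],
    [0, 0, 0, 0, 1],
    [0, 0, 0, 0, 1]
  ]
}}

```text
t: 68.62
tool_pos: [558.9, 11.4, 77.0]
ee_rot: [[1.0, 0.032, -0.0], [0.032, -1.0, 0.0], [-0.0, -0.0, -1.0]]
ft_force: [0.7, 0.3, -3.0]
finger_gap: 0.148
grip_force: 30.0
```

Emit:
{"fn": "apply_moves", "kwargs": {
  "rows": [
    [0.03, 0, 0, 0, 1],
    [0, 0, 0, 0, 1],
    [0, 0, 0, 0, 1]
  ]
}}

```text
t: 69.0
tool_pos: [559.5, 11.4, 77.0]
ee_rot: [[1.0, 0.032, -0.0], [0.032, -1.0, -0.0], [-0.0, 0.0, -1.0]]
ft_force: [0.5, 0.4, -4.1]
finger_gap: 0.147
grip_force: 30.0
```

Emit:
{"fn": "apply_moves", "kwargs": {
  "rows": [
    [0.03, 0, 0, 0, 1],
    [0, 0, 0, 0, 1],
    [0, 0, 0, 0, 1]
  ]
}}

```text
t: 69.38
tool_pos: [560.2, 11.4, 77.0]
ee_rot: [[1.0, 0.032, 0.0], [0.032, -1.0, 0.0], [0.0, -0.0, -1.0]]
ft_force: [-0.3, 0.1, -4.6]
finger_gap: 0.149
grip_force: 30.0
```

Emit:
{"fn": "apply_moves", "kwargs": {
  "rows": [
    [0.03, 0, 0, 0, 1],
    [0, 0, 0, 0, 1],
    [0, 0, 0, 0, 1]
  ]
}}

```text
t: 69.75
tool_pos: [560.3, 11.5, 76.9]
ee_rot: [[1.0, 0.031, -0.001], [0.031, -1.0, 0.0], [-0.001, -0.0, -1.0]]
ft_force: [-4.6, 0.1, -1.8]
finger_gap: 0.148
grip_force: 30.0
```

Emit:
{"fn": "apply_moves", "kwargs": {
  "rows": [
    [-0.02, 0, 0.05, 0, 1],
    [0, 0, 0.05, 0, 1],
    [0, 0, 0, 0, 1],
    [0, 0, 0, 0, 1]
  ]
}}

```text
t: 70.25
tool_pos: [560.2, 11.4, 75.0]
ee_rot: [[1.0, 0.032, -0.0], [0.032, -1.0, -0.0], [-0.0, -0.0, -1.0]]
ft_force: [-4.6, -0.5, -1.4]
finger_gap: 0.148
grip_force: 30.0
```

Emit:
{"fn": "apply_moves", "kwargs": {
  "rows": [
    [0, 0, 0, 0, 0.6],
    [0, 0, 0, 0, 0.4],
    [0, 0, 0, 0, 0.4],
    [0, 0, -0.5, 0, 0.4],
    [0, 0, -1, 0, 0.4],
    [0, 0, -1, 0, 0.4],
    [0, 0, -1, 0, 0.2],
    [-0.43, 0.9, 0, 0, -0.2],
    [-0.43, 0.9, 0, 0, -0.2],
    [-0.43, 0.9, 0, 0, -0.2],
    [-0.43, 0.9, 0, 0, -0.2],
    [-0.43, 0.9, 0, 0, -0.2]
  ]
}}

```text
t: 71.75
tool_pos: [519.5, -81.3, 144.8]
ee_rot: [[1.0, 0.031, -0.0], [0.031, -1.0, 0.0], [-0.0, -0.0, -1.0]]
ft_force: [1.2, -0.4, -0.3]
finger_gap: 0.598
grip_force: 0.0
```

Emit:
{"fn": "apply_moves", "kwargs": {
  "rows": [
    [-0.43, 0.9, 0, 0, -0.2],
    [-0.43, 0.9, 0, 0, -0.2],
    [-0.43, 0.9, 0, 0, -0.2],
    [-0.43, 0.9, 0, 0, -0.2],
    [-0.43, 0.9, 0, 0, -0.2],
    [0, 0, 0, 0, -0.2]
  ]
}}

```text
t: 72.5
tool_pos: [479.4, -172.4, 145.0]
ee_rot: [[1.0, 0.03, -0.0], [0.03, -1.0, 0.0], [-0.0, -0.0, -1.0]]
ft_force: [0.5, 0.7, 0.3]
finger_gap: 0.601
grip_force: 0.0
```

```bash
python3 look.py 429,-272.8,4,.48 464,-396.6,4,-.367 558.5,61.7,40,.031 560,11.5,40,.031; python3 go.py 429 -272.8 -62.7
```

```text
T [ 429.001 -272.793    4.       0.599] 71.0  S [ 428.564 -271.621    4.       0.384] 51.1  TS [ 429.325 -270.983    4.       0.453] 61.9  
T [ 462.986 -400.256    4.      -0.466] 57.8  S [ 464.888 -398.481    4.      -0.411] 21.6  TS [ 464.09  -398.554    4.      -0.452] 44.0  
T [558.681  62.166  40.      0.04 ] 61.7  S [559.559  60.748  40.      0.062] 67.6  TS [558.997  62.035  40.      0.037] 65.0  
T [560.318  12.015  40.      0.043] 57.4  S [561.371   9.87   40.     -0.173] 76.4  TS [560.403  11.694  40.      0.007] 68.8  
top blade edge [-1.25 -0.25 -0.5   0.   -1.25 -1.5   1.25  1.25  1.75 -0.25 -0.5  -0.25]
side blade edge [-1.5  -2.5  -1.25 -2.75 -1.25 -1.75 -0.5   1.5  -0.25  0.5  -1.    0.  ]
at [ 480.  -171.3  145. ] yang -88.23 tx -2.70 ty 4.99 turn -6.38 | after turn tx -4.59 ty 3.34 F [ 0.4  0.1 -0.4]
```

Emit:
{"fn": "apply_moves", "kwargs": {
  "rows": [
    [-0.54, 1, 0, 0, -0.2],
    [-0.54, 1, 0, 0, -0.2],
    [-0.54, 1, 0, 0, -0.2],
    [-0.54, 1, 0, 0, -0.2],
    [-0.54, 0.99, 0, 0, -0.2],
    [0, 0, 0, -0.9, -0.2],
    [0, 0, 0, -0.9, -0.2],
    [0, 0, 0, -0.9, -0.2],
    [0, 0, 0.5, -0.9, -0.2],
    [0, 0, 0.5, -0.9, -0.2],
    [0, 0, 0.5, -0.9, -0.2],
    [0, 0, 0, -0.98, -0.2]
  ]
}}

```text
t: 74.1
tool_pos: [429.3, -271.9, 114.3]
ee_rot: [[0.887, 0.462, -0.001], [0.462, -0.887, 0.001], [-0.0, -0.001, -1.0]]
ft_force: [0.2, 0.4, 0.3]
finger_gap: 0.602
grip_force: 0.0
```

```bash
python3 go.py 429 -272.7 -62.7;python3 -c "
from fit import *
S=bot.capture('side');T=bot.capture('top');np.set_printoptions(precision=2,suppress=True)
for V in([S],[T],[S,T]):print(fit(V,'orange',DIE,(429,-272.7,4,.477),pad=5),fit(V,'orange',DIE,(464,-396.6,4,-.367),pad=5))"
```

```text
at [ 429.3 -271.9  114.3] yang -62.50 tx -0.03 ty 0.03 turn 0.05 | after turn tx -0.03 ty 0.03 F [0.2 0.4 0.3]
(array([ 429.  , -272.62,    4.  ,    0.38]), np.float64(40.587875021261205)) (array([ 462.75, -394.39,    4.  ,   -0.42]), np.float64(67.79436126602089))
(array([ 430.37, -270.55,    4.  ,    0.48]), np.float64(78.50434896978561)) (array([ 469.7 , -386.28,    4.  ,   -0.51]), np.float64(96.28245774246743))
(array([ 429.75, -271.97,    4.  ,    0.45]), np.float64(63.30634763945858)) (array([ 463.51, -394.09,    4.  ,   -0.58]), np.float64(83.18081837745179))
```

Emit:
{"fn": "apply_moves", "kwargs": {
  "rows": [
    [-0.03, 0.03, 1, 0, -0.2],
    [0, 0, 1, 0, -0.2],
    [0, 0, 1, 0, -0.2],
    [0, 0, 0.8, 0, -0.2],
    [0, 0, 0, 0, 0.3],
    [0, 0, 0, 0, 1],
    [0, 0, 0, 0, 1],
    [0, 0, 0, 0, 1],
    [0, 0, 0, 0, 1],
    [0, 0, 0, 0, 1]
  ]
}}

```text
t: 75.45
tool_pos: [429.0, -273.4, 39.3]
ee_rot: [[0.888, 0.459, 0.0], [0.459, -0.888, 0.0], [0.0, -0.0, -1.0]]
ft_force: [-1.7, 2.4, 4.8]
finger_gap: 0.147
grip_force: 30.0
```

Emit:
{"fn": "apply_moves", "kwargs": {
  "rows": [
    [0, 0, -0.6, 0, 1],
    [0, 0, -1, 0, 1],
    [0, 0, -1, 0, 1],
    [0, 0, -1, 0.8, 1],
    [0, 0, -1, 0.9, 1],
    [0, 0, 0, 0.9, 1],
    [0, 0, 0, 0.9, 1],
    [0, 0, 0, 0.9, 1],
    [0, 0, 0, 0.9, 1],
    [0, 0, 0, 0.9, 1],
    [0, 0, 0, 0.25, 1],
    [0, 0, 0, 0, 1]
  ]
}}

```text
t: 76.95
tool_pos: [428.9, -273.4, 131.2]
ee_rot: [[1.0, 0.028, -0.0], [0.028, -1.0, 0.0], [-0.0, -0.0, -1.0]]
ft_force: [0.2, 1.5, -4.0]
finger_gap: 0.145
grip_force: 30.0
```

```bash
python3 go.py 549 -38.3 -88.2
```

```text
at [ 428.9 -273.4  131.2] yang -88.42 tx 6.33 ty -11.59 turn -0.06 | after turn tx 6.37 ty -11.56 F [ 0.2  1.5 -4. ]
```

Emit:
{"fn": "apply_moves", "kwargs": {
  "rows": [
    [0.53, -0.97, 0, -0.06, 1],
    [0.53, -0.97, 0, 0, 1],
    [0.53, -0.97, 0, 0, 1],
    [0.53, -0.97, 0, 0, 1],
    [0.53, -0.97, 0, 0, 1],
    [0.53, -0.97, 0, 0, 1],
    [0.53, -0.97, 0, 0, 1],
    [0.53, -0.97, 0, 0, 1],
    [0.53, -0.97, 0, 0, 1],
    [0.53, -0.97, 0, 0, 1],
    [0.53, -0.97, 0, 0, 1],
    [0.53, -0.9, 0, 0, 1]
  ]
}}

```text
t: 78.45
tool_pos: [549.4, -37.5, 131.1]
ee_rot: [[0.999, 0.032, -0.0], [0.032, -0.999, 0.0], [-0.0, -0.0, -1.0]]
ft_force: [-0.1, 0.3, -4.1]
finger_gap: 0.146
grip_force: 30.0
```

Emit:
{"fn": "apply_moves", "kwargs": {
  "rows": [
    [0, 0, 1, 0, 1],
    [0, 0, 1, 0, 1],
    [0, 0, 0.7, 0, 1],
    [0, 0, 0, 0, 1],
    [0, 0, 0, 0, 1]
  ]
}}

```text
t: 79.08
tool_pos: [549.3, -38.3, 77.5]
ee_rot: [[1.0, 0.031, 0.001], [0.031, -1.0, -0.0], [0.001, 0.0, -1.0]]
ft_force: [-1.2, -0.2, -4.4]
finger_gap: 0.144
grip_force: 30.0
```

```bash
python3 go.py 560.8 -38.3 -88.2; python3 look.py 558.5,61.7,40,.031
```

```text
at [549.3 -38.3  77.5] yang -88.23 tx 0.57 ty 0.02 turn -0.01 | after turn tx 0.57 ty 0.02 F [-1.2 -0.2 -4.4]
T [558.821  63.358  40.      0.047] 58.6  S [559.529  60.744  40.      0.08 ] 73.4  TS [559.072  62.712  40.      0.044] 67.1  
top blade edge [  nan   nan   nan   nan   nan   nan   nan   nan   nan -0.25 -0.5  -0.25]
side blade edge [  nan   nan   nan   nan   nan   nan -0.25 -0.75 -0.25 -0.5   0.75  0.  ]
```

Contact is expected at about 561–562 by the earlier offsets.

Emit:
{"fn": "apply_moves", "kwargs": {
  "rows": [
    [0.3, 0, 0, 0, 1],
    [0.22, 0, 0, 0, 1],
    [0, 0, 0, 0, 1],
    [0, 0, 0, 0, 1]
  ]
}}

```text
t: 79.68
tool_pos: [559.5, -38.0, 77.0]
ee_rot: [[1.0, 0.031, -0.0], [0.031, -1.0, -0.0], [-0.0, 0.0, -1.0]]
ft_force: [0.4, -0.2, -3.1]
finger_gap: 0.151
grip_force: 30.0
```

Emit:
{"fn": "apply_moves", "kwargs": {
  "rows": [
    [0.04, 0, 0, 0, 1],
    [0, 0, 0, 0, 1],
    [0, 0, 0, 0, 1]
  ]
}}

```text
t: 80.05
tool_pos: [560.3, -38.0, 77.1]
ee_rot: [[1.0, 0.031, 0.0], [0.031, -1.0, -0.0], [0.0, 0.0, -1.0]]
ft_force: [0.2, -0.1, -2.5]
finger_gap: 0.15
grip_force: 30.0
```

Emit:
{"fn": "apply_moves", "kwargs": {
  "rows": [
    [0.03, 0, 0, 0, 1],
    [0, 0, 0, 0, 1],
    [0, 0, 0, 0, 1]
  ]
}}

```text
t: 80.42
tool_pos: [560.4, -37.9, 76.9]
ee_rot: [[1.0, 0.031, -0.001], [0.031, -1.0, 0.0], [-0.001, -0.0, -1.0]]
ft_force: [-4.7, -0.2, -1.7]
finger_gap: 0.152
grip_force: 30.0
```

Emit:
{"fn": "apply_moves", "kwargs": {
  "rows": [
    [-0.02, 0, 0.05, 0, 1],
    [0, 0, 0.05, 0, 1],
    [0, 0, 0, 0, 1],
    [0, 0, 0, 0, 1]
  ]
}}

```text
t: 80.92
tool_pos: [560.4, -37.9, 75.0]
ee_rot: [[1.0, 0.031, -0.0], [0.031, -1.0, 0.0], [-0.0, -0.0, -1.0]]
ft_force: [-2.8, 0.4, -2.8]
finger_gap: 0.148
grip_force: 30.0
```

Emit:
{"fn": "apply_moves", "kwargs": {
  "rows": [
    [0, 0, 0, 0, 0.6],
    [0, 0, 0, 0, 0.4],
    [0, 0, 0, 0, 0.4],
    [0, 0, -0.5, 0, 0.4],
    [0, 0, -1, 0, 0.4],
    [0, 0, -1, 0, 0.4],
    [0, 0, -1, 0, 0.2],
    [-0.25, 1, 0, 0, -0.2],
    [-0.25, 1, 0, 0, -0.2],
    [-0.25, 1, 0, 0, -0.2],
    [-0.25, 1, 0, 0, -0.2],
    [-0.25, 1, 0, 0, -0.2]
  ]
}}

```text
t: 82.42
tool_pos: [538.1, -140.2, 144.8]
ee_rot: [[1.0, 0.03, -0.0], [0.03, -1.0, 0.0], [-0.0, -0.0, -1.0]]
ft_force: [0.9, 0.7, -0.3]
finger_gap: 0.601
grip_force: 0.0
```

Emit:
{"fn": "apply_moves", "kwargs": {
  "rows": [
    [-0.25, 1, 0, 0, -0.2],
    [-0.25, 1, 0, 0, -0.2],
    [-0.25, 1, 0, 0, -0.2],
    [-0.25, 1, 0, 0, -0.2],
    [-0.25, 1, 0, 0, -0.2],
    [0, 0, 0, 0, -0.2]
  ]
}}

```text
t: 83.18
tool_pos: [516.3, -240.7, 145.0]
ee_rot: [[1.0, 0.029, 0.0], [0.029, -1.0, -0.0], [0.0, 0.0, -1.0]]
ft_force: [-1.1, -0.2, 0.2]
finger_gap: 0.605
grip_force: 0.0
```

```bash
python3 look.py 464,-396.6,4,-.367 558.5,61.7,40,.031 560,11.5,40,.031 560.5,-38,40,.031; python3 go.py 464 -396.6 -111
```

```text
T [ 508.333 -270.933    4.      -1.907] 0.0  S [ 463.934 -395.96     4.      -0.514] 35.6  TS [ 463.744 -395.41     4.      -0.565] 58.6  
T [558.644  62.191  40.      0.04 ] 61.8  S [559.521  60.739  40.      0.079] 82.7  TS [558.996  62.039  40.      0.038] 73.2  
T [560.305  11.983  40.      0.042] 81.8  S [561.293   8.457  40.     -0.048] 99.1  TS [560.347  11.652  40.      0.037] 91.7  
T [561.003 -37.62   40.      0.038] 59.8  S [561.666 -39.828  40.     -0.23 ] 74.4  TS [561.033 -37.868  40.      0.013] 68.9  
top blade edge [ 0.25 -1.    0.5   0.25  0.5   0.5   0.75  1.25  1.75 -0.25 -0.5  -0.25]
side blade edge [-1.5  -1.5  -1.25 -2.75 -2.   -1.   -0.5   1.5  -0.25 -0.5   0.75  0.  ]
at [ 516.6 -239.3  145. ] yang -88.26 tx -2.87 ty 7.78 turn 5.69 | after turn tx 0.36 ty 8.28 F [-0.8  0.6  0. ]
```

Emit:
{"fn": "apply_moves", "kwargs": {
  "rows": [
    [-0.36, 0.97, 0, 0, -0.2],
    [-0.36, 0.97, 0, 0, -0.2],
    [-0.36, 0.97, 0, 0, -0.2],
    [-0.36, 0.97, 0, 0, -0.2],
    [-0.36, 0.97, 0, 0, -0.2],
    [-0.36, 0.97, 0, 0, -0.2],
    [-0.36, 0.97, 0, 0, -0.2],
    [-0.36, 0.98, 0, 0, -0.2],
    [0, 0, 0, 0, -0.2]
  ]
}}

```text
t: 84.4
tool_pos: [463.3, -397.8, 144.9]
ee_rot: [[1.0, 0.029, 0.0], [0.029, -1.0, -0.0], [0.0, 0.0, -1.0]]
ft_force: [0.3, 0.7, 0.2]
finger_gap: 0.601
grip_force: 0.0
```

Emit:
{"fn": "apply_moves", "kwargs": {
  "rows": [
    [0, 0, 0, 0.95, -0.2],
    [0, 0, 0, 0.95, -0.2],
    [0, 0, 0, 0.95, -0.2],
    [0, 0, 0.5, 0.95, -0.2],
    [0, 0, 0.5, 0.95, -0.2],
    [0, 0, 0.5, 0.95, -0.2],
    [0, 0, 0, 0, -0.2]
  ]
}}

```text
t: 85.28
tool_pos: [463.8, -395.7, 114.4]
ee_rot: [[0.934, -0.358, -0.001], [-0.358, -0.934, 0.001], [-0.001, -0.001, -1.0]]
ft_force: [-0.1, 1.2, 0.6]
finger_gap: 0.598
grip_force: 0.0
```

```bash
python3 go.py 464 -396.6 -111;python3 -c "
from fit import *
S=bot.capture('side');T=bot.capture('top');np.set_printoptions(precision=2,suppress=True)
for V in([S],[T],[S,T]):print(fit(V,'orange',DIE,(464,-396.6,4,-.367),pad=5))"
```

```text
at [ 463.8 -395.7  114.4] yang -110.97 tx 0.02 ty 0.04 turn 0.01 | after turn tx 0.02 ty 0.04 F [-0.1  1.2  0.6]
(array([ 464.  , -396.58,    4.  ,   -0.37]), np.float64(43.207124717456196))
(array([ 463.98, -396.21,    4.  ,   -0.37]), np.float64(69.72846345035992))
(array([ 464.04, -396.6 ,    4.  ,   -0.41]), np.float64(58.05223418321341))
```

Emit:
{"fn": "apply_moves", "kwargs": {
  "rows": [
    [0.02, 0.02, 1, 0, -0.2],
    [0, 0, 1, 0, -0.2],
    [0, 0, 1, 0, -0.2],
    [0, 0, 0.8, 0, -0.2],
    [0, 0, 0, 0, 0.3],
    [0, 0, 0, 0, 1],
    [0, 0, 0, 0, 1],
    [0, 0, 0, 0, 1],
    [0, 0, 0, 0, 1],
    [0, 0, 0, 0, 1]
  ]
}}

```text
t: 86.62
tool_pos: [464.3, -397.0, 39.4]
ee_rot: [[0.933, -0.359, 0.0], [-0.359, -0.933, -0.0], [0.001, 0.0, -1.0]]
ft_force: [0.8, 1.9, 4.2]
finger_gap: 0.147
grip_force: 30.0
```

Emit:
{"fn": "apply_moves", "kwargs": {
  "rows": [
    [0, 0, -0.6, 0, 1],
    [0, 0, -1, 0, 1],
    [0, 0, -1, 0, 1],
    [0, 0, -1, -0.9, 1],
    [0, 0, -1, -0.95, 1],
    [0, 0, 0, -0.95, 1],
    [0, 0, 0, -0.95, 1],
    [0, 0, 0, -0.95, 1],
    [0, 0, 0, -0.95, 1],
    [0, 0, 0, 0, 1],
    [0, 0, 0, 0, 1]
  ]
}}

```text
t: 88.0
tool_pos: [464.2, -397.1, 131.7]
ee_rot: [[1.0, 0.026, 0.0], [0.026, -1.0, -0.0], [0.0, 0.0, -1.0]]
ft_force: [0.7, 0.0, -2.3]
finger_gap: 0.149
grip_force: 30.0
```

```bash
python3 go.py 550.5 -88.3 -88.2
```

```text
at [ 464.2 -397.1  131.7] yang -88.52 tx 4.71 ty -15.32 turn -0.08 | after turn tx 4.80 ty -15.30 F [ 0.7  0.  -2.3]
```

Emit:
{"fn": "apply_moves", "kwargs": {
  "rows": [
    [0.3, -0.96, 0, -0.08, 1],
    [0.3, -0.96, 0, 0, 1],
    [0.3, -0.96, 0, 0, 1],
    [0.3, -0.96, 0, 0, 1],
    [0.3, -0.96, 0, 0, 1],
    [0.3, -0.96, 0, 0, 1],
    [0.3, -0.96, 0, 0, 1],
    [0.3, -0.96, 0, 0, 1],
    [0.3, -0.96, 0, 0, 1],
    [0.3, -0.96, 0, 0, 1],
    [0.3, -0.96, 0, 0, 1],
    [0.3, -0.96, 0, 0, 1]
  ]
}}

```text
t: 89.5
tool_pos: [529.0, -163.1, 131.0]
ee_rot: [[0.999, 0.033, 0.0], [0.033, -0.999, -0.0], [0.0, 0.0, -1.0]]
ft_force: [0.3, 0.3, -3.8]
finger_gap: 0.145
grip_force: 30.0
```

Emit:
{"fn": "apply_moves", "kwargs": {
  "rows": [
    [0.3, -0.96, 0, 0, 1],
    [0.3, -0.96, 0, 0, 1],
    [0.3, -0.96, 0, 0, 1],
    [0.3, -0.9, 0, 0, 1],
    [0, 0, 1, 0, 1],
    [0, 0, 1, 0, 1],
    [0, 0, 0.7, 0, 1],
    [0, 0, 0, 0, 1],
    [0, 0, 0, 0, 1]
  ]
}}

```text
t: 90.62
tool_pos: [550.4, -88.1, 77.5]
ee_rot: [[0.999, 0.033, 0.001], [0.033, -0.999, -0.0], [0.001, 0.0, -1.0]]
ft_force: [0.7, -0.6, -2.5]
finger_gap: 0.146
grip_force: 30.0
```

```bash
python3 go.py 562.4 -88.3 -88.2
```

```text
at [550.4 -88.1  77.5] yang -88.12 tx 0.60 ty 0.03 turn 0.02 | after turn tx 0.60 ty 0.03 F [ 0.7 -0.6 -2.5]
```

Emit:
{"fn": "apply_moves", "kwargs": {
  "rows": [
    [0.3, 0, 0, 0, 1],
    [0.24, 0, 0, 0, 1],
    [0, 0, 0, 0, 1],
    [0, 0, 0, 0, 1]
  ]
}}

```text
t: 91.12
tool_pos: [560.8, -87.6, 77.0]
ee_rot: [[0.999, 0.033, -0.0], [0.033, -0.999, 0.0], [-0.0, -0.0, -1.0]]
ft_force: [-0.1, -0.7, -3.7]
finger_gap: 0.151
grip_force: 30.0
```

Emit:
{"fn": "apply_moves", "kwargs": {
  "rows": [
    [0.03, 0, 0, 0, 1],
    [0, 0, 0, 0, 1],
    [0, 0, 0, 0, 1]
  ]
}}

```text
t: 91.5
tool_pos: [561.4, -87.7, 77.0]
ee_rot: [[0.999, 0.033, -0.0], [0.033, -0.999, 0.0], [-0.0, -0.0, -1.0]]
ft_force: [-0.0, 0.0, -3.9]
finger_gap: 0.146
grip_force: 30.0
```

Emit:
{"fn": "apply_moves", "kwargs": {
  "rows": [
    [0.03, 0, 0, 0, 1],
    [0, 0, 0, 0, 1],
    [0, 0, 0, 0, 1]
  ]
}}

```text
t: 91.88
tool_pos: [562.1, -87.6, 77.0]
ee_rot: [[0.999, 0.033, 0.0], [0.033, -0.999, -0.0], [0.0, 0.0, -1.0]]
ft_force: [-0.1, -0.5, -4.6]
finger_gap: 0.147
grip_force: 30.0
```

Emit:
{"fn": "apply_moves", "kwargs": {
  "rows": [
    [0.03, 0, 0, 0, 1],
    [0, 0, 0, 0, 1],
    [0, 0, 0, 0, 1]
  ]
}}

```text
t: 92.25
tool_pos: [562.7, -87.6, 77.0]
ee_rot: [[0.999, 0.033, 0.0], [0.033, -0.999, 0.0], [0.0, -0.0, -1.0]]
ft_force: [-0.1, -0.3, -3.6]
finger_gap: 0.147
grip_force: 30.0
```

Emit:
{"fn": "apply_moves", "kwargs": {
  "rows": [
    [0.03, 0, 0, 0, 1],
    [0, 0, 0, 0, 1],
    [0, 0, 0, 0, 1]
  ]
}}

```text
t: 92.62
tool_pos: [563.2, -87.6, 77.0]
ee_rot: [[0.999, 0.033, -0.0], [0.033, -0.999, 0.0], [-0.0, -0.0, -1.0]]
ft_force: [-1.3, -0.4, -2.5]
finger_gap: 0.147
grip_force: 30.0
```

Emit:
{"fn": "apply_moves", "kwargs": {
  "rows": [
    [0.01, 0, 0.05, 0, 1],
    [0, 0, 0.05, 0, 1],
    [0, 0, 0, 0, 1],
    [0, 0, 0, 0, 1]
  ]
}}

```text
t: 93.12
tool_pos: [563.2, -87.6, 75.0]
ee_rot: [[0.999, 0.033, -0.001], [0.033, -0.999, 0.0], [-0.001, -0.0, -1.0]]
ft_force: [-4.5, -0.6, -0.7]
finger_gap: 0.151
grip_force: 30.0
```

Emit:
{"fn": "apply_moves", "kwargs": {
  "rows": [
    [0, 0, 0, 0, 0.6],
    [0, 0, 0, 0, 0.4],
    [0, 0, 0, 0, 0.4],
    [0, 0, -0.5, 0, 0.4],
    [0, 0, -1, 0, 0.4],
    [0, 0, -1, 0, 0.4],
    [0, 0, -1, 0, 0.2],
    [0, 0.9, 0, 0, 0.2],
    [0, 0.9, 0, 0, 0.2],
    [0, 0.9, 0, 0, 0.2],
    [0, 0.9, 0, 0, 0.2],
    [0, 0, 0, 0, 0.2]
  ]
}}

```text
t: 94.62
tool_pos: [565.7, -161.0, 144.6]
ee_rot: [[1.0, 0.031, -0.0], [0.031, -1.0, 0.0], [-0.0, -0.0, -1.0]]
ft_force: [-0.2, 0.5, 0.2]
finger_gap: 0.399
grip_force: 0.0
```

```bash
python3 - <<'E'
from fit import *
np.set_printoptions(precision=3,suppress=True)
T=bot.capture("top");S=bot.capture("side")
im=T["frame"][:,:,::-1];a=cv2.resize(im[165:255,215:335],(720,540),interpolation=cv2.INTER_CUBIC);cv2.imwrite("pics/dies.png",a)
DI=[(562.5,-87.6),(561,-38),(560,11.5),(558.5,62)]
for d in DI:
    # mask out neighbours by tight padding
    print(fit([T],"orange",DIE,(*d,40,.031),pad=1))
g=T["frame"].astype(np.float32).mean(2)
u=np.array([.9995,.031]);v=np.array([-.031,.9995])
L=[]
for yy in(-97,-90,-50,-40,40,50,90,97):
    c=np.array([592,-13.3])+v*yy;s=np.arange(-12,10,.25);q=np.array([proj(T,(*(c+u*k),70)) for k in s]).astype(np.float32)
    w=cv2.remap(g,q[:,:1].T.copy(),q[:,1:].T.copy(),cv2.INTER_LINEAR)[0];d=np.gradient(w);L.append(s[d.argmax()])
print(L)
E
```

```text
(array([562.926, -87.135,  40.   ,   0.049]), np.float64(72.61653493363315))
(array([561.435, -37.416,  40.   ,   0.036]), np.float64(46.09255317917662))
(array([560.436,  12.151,  40.   ,   0.035]), np.float64(41.51471092628943))
(array([558.916,  62.316,  40.   ,   0.031]), np.float64(47.87973971788618))
[np.float64(9.5), np.float64(9.75), np.float64(0.5), np.float64(0.5), np.float64(1.0), np.float64(2.5), np.float64(1.0), np.float64(0.0)]
```

View pics/dies.png

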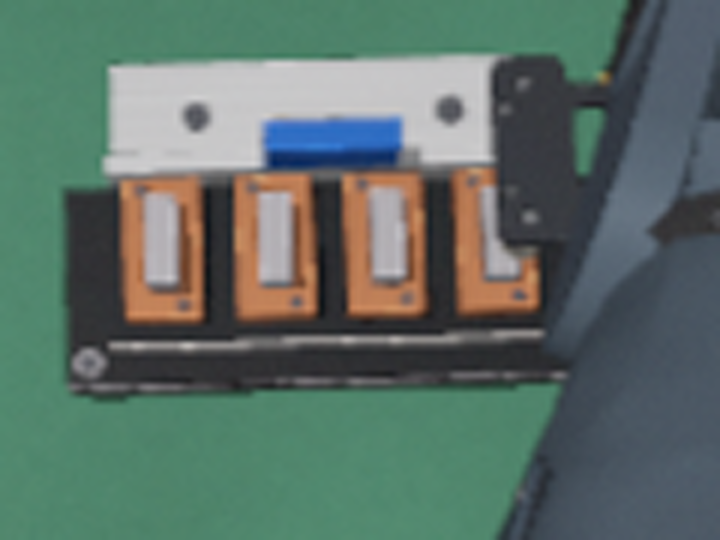

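The top crop shows all four dies square, ends against the blade, and the straightedge still flush (blue lug about (335,140)). The fits put the dies within about 1 mm of nominal. Now I take the lug across its 60 mm length again.

Emit:
{"fn": "apply_moves", "kwargs": {
  "rows": [
    [0.24, -0.9, 0, 0, -1],
    [0.24, -0.9, 0, 0, -1],
    [0.24, -0.9, 0, 0, -1],
    [0.24, -0.9, 0, 0, -1],
    [0.24, -0.9, 0, 0, -1],
    [0.24, -0.9, 0, 0, -1],
    [0.24, -0.9, 0, 0, -1],
    [0.24, -0.9, 0, 0, -1],
    [0, -0.12, 0, 0, -1],
    [0, 0, 0, 0, -1],
    [0, 0, 0, 0, -1]
  ]
}}

```text
t: 96.1
tool_pos: [599.3, -12.5, 145.0]
ee_rot: [[0.999, 0.032, -0.0], [0.032, -0.999, -0.0], [-0.0, 0.0, -1.0]]
ft_force: [-0.6, 0.4, -0.9]
finger_gap: 1.003
grip_force: 0.0
```

```bash
python3 go.py 599 -13.3 -88.2
```

```text
at [599.3 -12.5 145. ] yang -88.14 tx -0.02 ty 0.04 turn 0.01 | after turn tx -0.02 ty 0.04 F [-0.6  0.4 -0.9]
```

Emit:
{"fn": "apply_moves", "kwargs": {
  "rows": [
    [-0.02, 0.03, 1, 0, -1],
    [0, 0, 1, 0, -1],
    [0, 0, 0.85, 0, -1],
    [0, 0, 0, 0, -1],
    [0, 0, 0, 0, 0.5],
    [0, 0, 0, 0, 0.5],
    [0, 0, 0, 0, 0.5],
    [0, 0, 0, 0, 0.5],
    [0, 0, 0, 0, 0.5]
  ],
  "squeeze": 40
}}

```text
t: 97.22
tool_pos: [599.2, -12.7, 88.4]
ee_rot: [[0.999, 0.033, 0.0], [0.033, -0.999, -0.0], [0.0, 0.0, -1.0]]
ft_force: [-1.2, -1.2, 4.2]
finger_gap: 0.643
grip_force: 40.0
```

```bash
cat > chk.py <<'E'
from fit import *
np.set_printoptions(precision=2,suppress=True)
T=bot.capture("top");S=bot.capture("side")
for d in[(562.5,-87.6),(561,-38),(560,11.5),(558.5,62)]:
    a=fit([T],"orange",DIE,(*d,40,.031),pad=1);b=fit([S],"orange",DIE,(*d,40,.031),pad=1);print("T",a[0],round(a[1]),"S",b[0],round(b[1]))
E
python3 chk.py
```

```text
T [ 573.83 -142.27   40.      0.26] 0 S [562.58 -90.79  40.    -0.34] 68
T [ 575.   -114.     40.      1.11] 0 S [560.69 -37.69  40.    -0.38] 87
T [571.33 -43.17  40.     0.26] 0 S [560.7    8.89  40.    -0.01] 91
T [503.83 100.    40.     0.26] 11 S [559.41  60.94  40.     0.07] 76
```

Emit:
{"fn": "apply_moves", "kwargs": {
  "rows": [
    [0.1, 0, 0, 0, 0.5],
    [0.2, 0, 0, 0, 0.5],
    [0.2, 0, 0, 0, 0.5],
    [0.2, 0, 0, 0, 0.5],
    [0, 0, 0, 0, 0.5]
  ]
}}

```text
t: 97.95
tool_pos: [612.2, -12.0, 88.4]
ee_rot: [[0.999, 0.033, -0.002], [0.033, -0.999, 0.0], [-0.002, -0.0, -1.0]]
ft_force: [-7.5, -0.4, 10.6]
finger_gap: 0.645
grip_force: 40.0
```

Emit:
{"fn": "apply_moves", "kwargs": {
  "rows": [
    [0.25, 0, 0, 0, 0.5],
    [0.25, 0, 0, 0, 0.5],
    [0.25, 0, 0, 0, 0.5],
    [0, 0, -0.3, 0, 0.5],
    [0, 0, -0.5, 0, 0.5],
    [0, 0, -0.5, 0, 0.5],
    [0, 0, 0, 0, 0.5],
    [0, 0, 0, 0, 0.5]
  ]
}}

```text
t: 98.95
tool_pos: [627.8, -11.6, 113.8]
ee_rot: [[0.999, 0.033, -0.0], [0.033, -0.999, 0.0], [-0.0, -0.0, -1.0]]
ft_force: [-0.1, 1.0, -8.7]
finger_gap: 0.644
grip_force: 40.0
```

Emit:
{"fn": "apply_moves", "kwargs": {
  "rows": [
    [0, 0, -1, 0, 0.5],
    [0, 0, -1, 0, 0.5],
    [0, 0, -1, 0, 0.5],
    [0, 0, -1, 0, 0.5],
    [0, 0, -1, 0, 0.5],
    [0, 0, -1, 0, 0.5],
    [0, 0, 0, 0, 0.5]
  ]
}}

```text
t: 99.82
tool_pos: [628.8, -11.7, 236.5]
ee_rot: [[0.999, 0.033, 0.004], [0.033, -0.999, -0.0], [0.004, 0.0, -1.0]]
ft_force: [0.2, -0.1, -8.4]
finger_gap: 0.642
grip_force: 40.0
```

Emit:
{"fn": "apply_moves", "kwargs": {
  "rows": [
    [-0.42, -0.98, 0, 0, 0.5],
    [-0.42, -0.98, 0, 0, 0.5],
    [-0.42, -0.98, 0, 0, 0.5],
    [-0.42, -0.98, 0, 0, 0.5],
    [-0.42, -0.98, 0, 0, 0.5],
    [-0.42, -0.98, 0, 0, 0.5],
    [-0.42, -0.98, 0, 0, 0.5],
    [-0.42, -0.98, 0, 0, 0.5],
    [-0.42, -0.98, 0, 0, 0.5],
    [-0.42, -0.98, 0, 0, 0.5],
    [-0.42, -0.98, 0, 0, 0.5],
    [-0.42, -0.98, 0, 0, 0.5]
  ]
}}

```text
t: 101.32
tool_pos: [518.9, 221.4, 234.0]
ee_rot: [[0.999, 0.033, 0.0], [0.033, -0.999, 0.0], [0.0, -0.0, -1.0]]
ft_force: [0.2, 0.2, -9.2]
finger_gap: 0.641
grip_force: 40.0
```

Emit:
{"fn": "apply_moves", "kwargs": {
  "rows": [
    [-0.42, -0.98, 0, 0, 0.5],
    [-0.42, -0.98, 0, 0, 0.5],
    [-0.42, -0.98, 0, 0, 0.5],
    [-0.42, -0.98, 0, 0, 0.5],
    [-0.42, -0.98, 0, 0, 0.5],
    [-0.42, -0.98, 0, 0, 0.5],
    [-0.42, -0.98, 0, 0, 0.5],
    [0, 0, 0, -0.9, 0.5],
    [0, 0, 0, -0.9, 0.5],
    [0, 0, 0, -0.9, 0.5],
    [0, 0, 0, -0.9, 0.5],
    [0, 0, 0, -0.9, 0.5]
  ]
}}

```text
t: 102.82
tool_pos: [455.9, 355.9, 234.0]
ee_rot: [[0.94, 0.342, -0.0], [0.342, -0.94, -0.0], [-0.0, 0.0, -1.0]]
ft_force: [0.4, -0.2, -8.1]
finger_gap: 0.641
grip_force: 40.0
```

Emit:
{"fn": "apply_moves", "kwargs": {
  "rows": [
    [0, 0, 0, -0.9, 0.5],
    [0, 0, 0, -0.9, 0.5],
    [0, 0, 0, -0.9, 0.5],
    [0, 0, 0, -0.9, 0.5],
    [0, 0, 0, -0.9, 0.5],
    [0, 0, 0, -0.3, 0.5],
    [0, 0, 0, 0, 0.5],
    [0, 0, 0, 0, 0.5]
  ]
}}

```text
t: 103.82
tool_pos: [456.2, 355.5, 234.0]
ee_rot: [[0.777, 0.63, 0.0], [0.63, -0.777, -0.0], [-0.0, 0.0, -1.0]]
ft_force: [-0.1, -0.4, -8.7]
finger_gap: 0.644
grip_force: 40.0
```

```bash
python3 go.py 455.7 357.8 -50.7; python3 chk.py; python3 - <<'E'
from fit6 import *
S=bot.capture("side");np.set_printoptions(precision=3,suppress=True)
o=bot.get_obs();p=o["tool_pos"];a=np.radians(39.3)
# tilt in hand from the side view: lug mask residual over tilt, pinch fixed at (7,0,96)
D=soft(S,"blue")
for th in np.arange(-.3,.31,.05):
    R,_=pose((0,0,0,a),th);t=p+[0,0,8]-R@[7,0,96]
    q=np.array([proj(S,R@b+t) for b in LUG[0][0]]);lo=np.floor(q.min(0)-6).astype(int);hi=np.ceil(q.max(0)+6).astype(int)
    print(round(th,2),round(float(((render(S,LUG,R,t,(*lo,*hi))-D[lo[1]:hi[1],lo[0]:hi[0]])**2).sum()/1e5),1),end="; ")
b=cv2.resize(S["frame"][150:384,130:380,::-1],(640,600),interpolation=cv2.INTER_CUBIC);cv2.imwrite("pics/ret.png",b)
E
```

```text
at [456.2 355.5 234. ] yang -50.96 tx 0.06 ty -0.11 turn -0.06 | after turn tx 0.06 ty -0.11 F [-0.1 -0.4 -8.7]
T [562.77 -87.46  40.     0.02] 39 S [ 601.98 -179.01   40.      0.62] 4
T [561.43 -37.44  40.     0.04] 46 S [560.11 -30.2   40.    -0.09] 96
T [560.35  12.12  40.     0.04] 42 S [560.72   9.34  40.     0.01] 79
T [558.92  62.27  40.     0.03] 48 S [559.22  61.    40.     0.06] 84
-0.3 329.1; -0.25 310.6; -0.2 293.8; -0.15 276.4; -0.1 256.5; -0.05 238.0; -0.0 218.2; 0.05 196.9; 0.1 192.1; 0.15 210.8; 0.2 231.4; 0.25 250.9; 0.3 270.3;
```

View pics/ret.png

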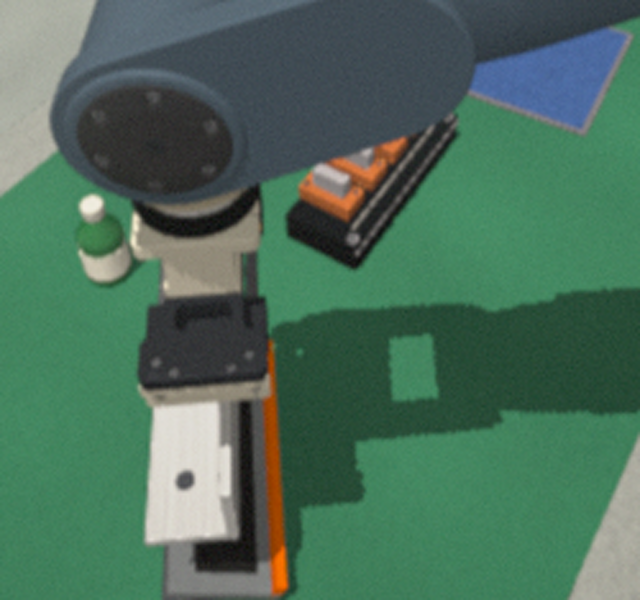

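The side crop shows the straightedge held nearly upright above the rest, with the dies still on the block. The top-view fits confirm the dies are unmoved. I'll lower its foot onto the slope and let it pivot down.

Emit:
{"fn": "apply_moves", "kwargs": {
  "rows": [
    [-0.4, -0.1, 0, -0.06, 0.5],
    [-0.4, 0, 1, 0, 0.5],
    [0, 0, 1, 0, 0.5],
    [0, 0, 1, 0, 0.5],
    [0, 0, 0.6, 0, 0.5],
    [0, 0, 0.4, 0, 0.5],
    [0, 0, 0.2, 0, 0.5],
    [0, 0, 0, 0, 0.5]
  ]
}}

```text
t: 104.98
tool_pos: [442.7, 346.8, 150.2]
ee_rot: [[0.774, 0.634, 0.0], [0.634, -0.774, 0.0], [0.0, -0.0, -1.0]]
ft_force: [0.3, -1.2, -8.2]
finger_gap: 0.642
grip_force: 40.0
```

Emit:
{"fn": "apply_moves", "kwargs": {
  "rows": [
    [0, 0, 0.2, 0, 0.5],
    [0, 0, 0.1, 0, 0.5],
    [0, 0, 0, 0, 0.5]
  ],
  "squeeze": 18
}}

```text
t: 105.35
tool_pos: [442.5, 346.7, 143.9]
ee_rot: [[0.774, 0.634, -0.0], [0.634, -0.774, -0.0], [-0.0, -0.0, -1.0]]
ft_force: [0.4, 0.5, -9.0]
finger_gap: 0.644
grip_force: 18.0
```

Emit:
{"fn": "apply_moves", "kwargs": {
  "rows": [
    [0, 0, 0.1, 0, 0.5],
    [0, 0, 0.1, 0, 0.5],
    [0, 0, 0, 0, 0.5]
  ]
}}

```text
t: 105.72
tool_pos: [442.7, 346.8, 140.2]
ee_rot: [[0.774, 0.634, 0.0], [0.634, -0.774, 0.0], [0.0, 0.0, -1.0]]
ft_force: [-0.6, -1.2, -6.5]
finger_gap: 0.646
grip_force: 18.0
```

Emit:
{"fn": "apply_moves", "kwargs": {
  "rows": [
    [-0.15, 0, 0.12, 0, 0.5],
    [-0.15, 0, 0.12, 0, 0.5],
    [-0.15, 0, 0.12, 0, 0.5],
    [0, 0, 0, 0, 0.5]
  ],
  "squeeze": 12
}}

```text
t: 106.22
tool_pos: [435.3, 340.6, 132.7]
ee_rot: [[0.774, 0.634, -0.0], [0.634, -0.774, -0.001], [-0.001, 0.0, -1.0]]
ft_force: [-1.6, -5.5, 0.3]
finger_gap: 0.647
grip_force: 12.0
```

Emit:
{"fn": "apply_moves", "kwargs": {
  "rows": [
    [-0.15, 0, 0.13, 0, 0.5],
    [-0.15, 0, 0.13, 0, 0.5],
    [-0.15, 0, 0.13, 0, 0.5],
    [0, 0, 0, 0, 0.5]
  ]
}}

```text
t: 106.72
tool_pos: [428.4, 335.2, 124.7]
ee_rot: [[0.774, 0.634, -0.0], [0.634, -0.774, -0.0], [-0.0, -0.0, -1.0]]
ft_force: [0.4, -3.1, -5.0]
finger_gap: 0.645
grip_force: 12.0
```

```bash
cat > tilt.py <<'E'
from fit6 import *
S=bot.capture("side");T=bot.capture("top");o=bot.get_obs();p=o["tool_pos"];print(p,o["ft_force"].round(1))
g=S["frame"].astype(float);w=((g.min(2)>165)&(g.max(2)-g.min(2)<45)).astype(np.uint8)
for th in np.arange(-.1,.45,.05):
    R,_=pose((0,0,0,.686),th);t=p+[0,0,8]-R@[7,0,96]
    F=[(box(8,64,-100,100,7,8),255)]
    roi=(120,230,300,384);m=render(S,F,R,t,roi)/255;W=w[230:384,120:300]
    print(round(th,2),"heel",t.round(0),"IoU",round(float((m*W).sum()/np.maximum(m,W).sum()),3))
E
python3 tilt.py
```

```text
[428.40459447 335.30162169 124.72368822] [ 0.2 -2.5 -5.8]
-0.1 heel [416. 325.  38.] IoU 0.167
-0.05 heel [419. 328.  37.] IoU 0.205
0.0 heel [423. 331.  37.] IoU 0.261
0.05 heel [427. 334.  36.] IoU 0.324
0.1 heel [430. 337.  37.] IoU 0.4
0.15 heel [434. 340.  37.] IoU 0.495
0.2 heel [438. 343.  37.] IoU 0.59
0.25 heel [442. 346.  38.] IoU 0.605
0.3 heel [445. 349.  39.] IoU 0.557
0.35 heel [449. 352.  40.] IoU 0.509
0.4 heel [452. 355.  42.] IoU 0.464
```

Emit:
{"fn": "apply_moves", "kwargs": {
  "rows": [
    [-0.12, 0, 0.13, 0, 0.5],
    [-0.12, 0, 0.13, 0, 0.5],
    [-0.12, 0, 0.12, 0, 0.5],
    [0, 0, 0, 0, 0.5]
  ]
}}

```text
t: 107.32
tool_pos: [422.9, 330.8, 117.3]
ee_rot: [[0.773, 0.634, -0.0], [0.634, -0.773, 0.0], [0.0, -0.0, -1.0]]
ft_force: [-0.4, 0.5, -6.8]
finger_gap: 0.647
grip_force: 12.0
```

```bash
python3 tilt.py
```

```text
[422.96560201 330.84359691 117.27288712] [ 0.4  0.4 -6.8]
-0.1 heel [410. 320.  30.] IoU 0.117
-0.05 heel [414. 323.  30.] IoU 0.163
0.0 heel [418. 326.  29.] IoU 0.217
0.05 heel [421. 329.  29.] IoU 0.266
0.1 heel [425. 333.  29.] IoU 0.323
0.15 heel [429. 336.  29.] IoU 0.403
0.2 heel [432. 339.  30.] IoU 0.493
0.25 heel [436. 342.  31.] IoU 0.593
0.3 heel [440. 345.  31.] IoU 0.669
0.35 heel [443. 348.  33.] IoU 0.659
0.4 heel [447. 350.  34.] IoU 0.612
```

Emit:
{"fn": "apply_moves", "kwargs": {
  "rows": [
    [-0.07, 0, 0.08, 0, 0.5],
    [-0.03, 0, 0.04, 0, 0.5],
    [0, 0, 0, 0, 0.5],
    [0, 0, 0, 0, 0.5]
  ],
  "squeeze": 6
}}

```text
t: 107.92
tool_pos: [422.1, 330.2, 116.2]
ee_rot: [[0.774, 0.634, 0.002], [0.634, -0.774, 0.002], [0.002, -0.0, -1.0]]
ft_force: [-2.3, 0.5, 5.1]
finger_gap: 0.646
grip_force: 6.0
```

Emit:
{"fn": "apply_moves", "kwargs": {
  "rows": [
    [0, 0, 0, 0, 0],
    [0, 0, 0, 0, -0.5],
    [0, 0, 0, 0, -1],
    [0, 0, 0, 0, -1],
    [0, 0, -0.5, 0, -1],
    [0, 0, -1, 0, -1],
    [0, 0, -1, 0, -1],
    [0, 0, -1, 0, -1],
    [0, 0, -1, 0, -1],
    [0, 0, -1, 0, -1],
    [0, 0, -1, 0, -1],
    [0, 0, 0, 0, -1]
  ]
}}

```text
t: 109.42
tool_pos: [422.0, 329.8, 246.7]
ee_rot: [[0.774, 0.634, 0.003], [0.634, -0.774, 0.002], [0.003, 0.0, -1.0]]
ft_force: [-0.3, 0.9, 0.7]
finger_gap: 0.997
grip_force: 0.0
```

Emit:
{"fn": "apply_moves", "kwargs": {
  "rows": [
    [-1, 0, 0, 0, -1],
    [-1, 0.7, 0, 0, -1],
    [-1, 0.9, 0, 0, -1],
    [0, 1, 0, 0, -1],
    [0, 1, 0, 0, -1],
    [0, 1, 0, 0, -1],
    [0, 1, 0, 0, -1],
    [0, 1, 0, 0, -1],
    [0, 1, 0, 0, -1],
    [0, 1, 0, 0, -1],
    [0, 1, 0, 0, -1],
    [0, 1, 0, 0, -1]
  ]
}}

```text
t: 110.92
tool_pos: [510.3, 126.5, 245.0]
ee_rot: [[0.774, 0.634, 0.0], [0.634, -0.774, 0.0], [0.0, -0.0, -1.0]]
ft_force: [0.0, -0.0, -0.3]
finger_gap: 0.999
grip_force: 0.0
```

Emit:
{"fn": "apply_moves", "kwargs": {
  "rows": [
    [0, 1, 0, 0, -1],
    [0, 1, 0, 0, -1],
    [0, 1, 0, 0, -1],
    [0, 1, 0, 0, -1],
    [0, 1, 0, 0, -1],
    [-0.5, 1, 0, 0, -1],
    [-1, 1, 0, 0, -1],
    [-1, 1, 0, 0, -1],
    [-1, 1, 0, 0, -1],
    [-1, 1, 0, 0, -1],
    [0, 0, 0, 0, -1]
  ]
}}

```text
t: 112.3
tool_pos: [566.7, -86.1, 245.0]
ee_rot: [[0.775, 0.632, 0.0], [0.632, -0.775, -0.0], [-0.0, 0.0, -1.0]]
ft_force: [0.0, 0.6, -0.6]
finger_gap: 1.0
grip_force: 0.0
```

```bash
python3 - <<'E'
from fit import *
np.set_printoptions(precision=3,suppress=True)
S=bot.capture("side");T=bot.capture("top");print(bot.get_obs()["tool_pos"],bot.get_obs()["t"])
for V,z in(([T],0),([S],0),([T,S],0),([T,S],1)):
    p,e=fit(V,"blue",LUG,(438.7,343.9,30.3,.686),z,.33,pad=4);print("se",p,round(e,1))
for th in(.2,.27,.4):print(th,fit([T,S],"blue",LUG,(438.7,343.9,30.3,.686),1,th,pad=4))
for n in("cleaner","screwdriver","bin"):
    print(n,[(onz(T,r["position"],0)[:2],round(r["score"],2)) for r in bot.spot_point(T,n)[:1]])
E
python3 chk.py
```

```text
[566.788 -84.279 244.937] 112.4
se [438.949 346.254  30.3     0.687] 15.2
se [440.221 345.253  30.3     0.674] 19.3
se [439.915 345.603  30.3     0.678] 18.4
se [439.466 345.969  31.515   0.677] 18.0
0.2 (array([431.302, 338.856,  27.924,   0.675]), np.float64(38.41538415357846))
0.27 (array([435.256, 342.563,  31.17 ,   0.672]), np.float64(29.83280071930078))
0.4 (array([444.263, 349.684,  33.063,   0.675]), np.float64(21.358436231831227))
cleaner [(array([718.647, 257.175]), 0.67)]
screwdriver [(array([779.397,  30.394]), 0.5)]
bin []
T [ 573.83 -142.27   40.      0.26] 0 S [562.94 -89.73  40.    -0.35] 61
T [ 575.   -114.     40.      1.11] 0 S [562.29 -41.42  40.    -0.12] 100
T [560.28  12.26  40.     0.05] 54 S [561.38   8.49  40.    -0.06] 92
T [558.93  62.29  40.     0.03] 49 S [559.29  60.56  40.     0.08] 86
```

Emit:
{"fn": "apply_moves", "kwargs": {
  "rows": [
    [-0.8, 1, 0, 0, -1],
    [-0.8, 1, 0, 0, -1],
    [-0.8, 1, 0, 0, -1],
    [-0.8, 1, 0, 0, -1],
    [-0.8, 1, 0, 0, -1],
    [-0.8, 1, 0, 0, -1],
    [-0.8, 1, 0, 0, -1],
    [-0.8, 1, 0, 0, -1],
    [-0.8, 1, 0, 0, -1],
    [-0.8, 1, 0, 0, -1],
    [0, 0, 0, 0, -1],
    [0, 0, 0, 0, -1]
  ]
}}

```text
t: 114.15
tool_pos: [569.6, -340.2, 244.9]
ee_rot: [[0.774, 0.634, -0.0], [0.634, -0.774, 0.0], [0.0, -0.0, -1.0]]
ft_force: [1.1, 0.3, 0.9]
finger_gap: 0.995
grip_force: 0.0
```

```bash
python3 chk.py; python3 - <<'E'
from fit import *
np.set_printoptions(precision=3,suppress=True)
S=bot.capture("side");T=bot.capture("top")
print(fit([T,S],"blue",LUG,(438.7,343.9,30.3,.686),0,.33,pad=4))
for n in("cleaner","screwdriver","bin"):
    for r in bot.spot_point(T,n)[:1]:print(n,onz(T,r["position"],0)[:2],r["score"])
E
```

```text
T [562.75 -87.42  40.     0.02] 39 S [563.32 -90.38  40.    -0.23] 57
T [561.37 -37.44  40.     0.03] 46 S [562.24 -41.67  40.    -0.11] 101
T [560.39  12.09  40.     0.04] 42 S [561.18   8.71  40.    -0.06] 93
T [558.92  62.3   40.     0.03] 49 S [559.11  60.69  40.     0.09] 87
(array([439.877, 345.596,  30.3  ,   0.679]), np.float64(18.820311312054795))
cleaner [715.325 244.103] 0.64
screwdriver [773.33   42.068] 0.88
bin [ 732.14 -214.14] 0.97
```

```bash
python3 -c "
from workcell import bot
print(bot.sign_off())"
```

```text
the job is handed in; nothing more can be done
None
```

I handed the job in: the camera fits put all four dies square on the block within about 1–1.5 mm of their place and the straightedge back on its rest about 2 mm from where it lay, though no verdict came back; the straightedge was dropped once when the grip slackened and I picked it up again, and the screwdriver, bottle and bin look unmoved.

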